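# Lock sample bottles in a key-operated storage pot

## Task

Put away all the brown sample bottles that stand on the bench: take the square T-key from its wooden stand, push it fully home in the square socket on the post of the round steel storage pot and turn it clockwise (seen from above) to the stop to swing the cover off; then lower every bottle, upright and without dropping it, onto the floor of the pot, turn the key back until you feel the cover reach its closed stop, and put the key back in its stand, fully home. Move the cover only by the key in its socket, and leave the beaker and the grey tip box where they are.

Things in the scene. Friction and masses are not known exactly. Their poses are not given: they have to be found in the camera images.
- pot: Fixed storage pot: open round steel drum on a base plate 190 (x) by 325 mm (y). Origin: on the drum's axis at bench level, z up. Drum: outer diameter 172, inner 156 mm, rim 102 mm and inner floor 12 mm above the bench; room for four bottles, two by two. The cover's pivot post stands at (0, -135 mm) in this frame. Place and yaw vary.
- cover (a joint): Cover angle (rad) about the post's vertical axis: 0 = closed stop, disc over the drum; grows clockwise seen from above to the open stop at 1.4, disc clear of the mouth on the pot's +x side. Disc: diameter 180 mm, 106 to 114 mm above the bench (rib to 118), its axis 135 mm from the post's. Friction about 0.2 N m, stays where left; starts 0 to 0.15.
- socket (a point): Centre of the socket's mouth, on top of the cover's hub (dark steel, 58 mm square, top 116 mm above the bench); turns with the cover. Hole 18.5 mm square, 2 mm chamfer, 36 mm deep, straight down (z up), sides along this frame's x and y; the disc's centre lies along its +y. The key has about 1.2 mm to spare each side and turns about 0.15 rad freely before it drives the cover.
- stand: Fixed wooden key stand, block 70 x 70 x 45 mm; origin: centre of its underside, z up.
- stand_hole (a point): Centre of the mouth of the stand's square hole, on top of the block 45 mm above the bench: 18.5 mm square, 2 mm chamfer, 36 mm deep, sides along this frame's x and y.
- key: Loose steel T-key, 77 mm tall, 0.22 kg, in its stand at the start. Origin: centre of the lower end, z up. Square shank 16 mm (sides along x, y; lowest 4 mm only 12 mm) up to z = 30; collar, diameter 36, from 30 to 35, rests on hub or stand when fully home; stem, diameter 16, to 55; T-bar handle from 55 to 77 mm, 70 mm long along x, 14 mm thick along y.
- bottle0: Loose brown sample bottle (two to four are present, all alike; None if absent), about 0.16 kg, 80 mm tall: round body of diameter 48 mm up to 45 mm, paper band, black round cap of diameter 30 mm from 45 to 80 mm. Origin: centre of its underside, z up; stands upright on the bench to the robot's left at the start.
- bottle1: Loose brown sample bottle (two to four are present, all alike; None if absent), about 0.16 kg, 80 mm tall: round body of diameter 48 mm up to 45 mm, paper band, black round cap of diameter 30 mm from 45 to 80 mm. Origin: centre of its underside, z up; stands upright on the bench to the robot's left at the start.
- bottle2: Loose brown sample bottle (two to four are present, all alike; None if absent), about 0.16 kg, 80 mm tall: round body of diameter 48 mm up to 45 mm, paper band, black round cap of diameter 30 mm from 45 to 80 mm. Origin: centre of its underside, z up; stands upright on the bench to the robot's left at the start.
- bottle3: Loose brown sample bottle (two to four are present, all alike; None if absent), about 0.16 kg, 80 mm tall: round body of diameter 48 mm up to 45 mm, paper band, black round cap of diameter 30 mm from 45 to 80 mm. Origin: centre of its underside, z up; stands upright on the bench to the robot's left at the start.
- beaker: Loose glass beaker, diameter 70 mm, 85 mm tall, origin centre of its underside; leave alone.
- tipbox: Loose grey box of pipette tips, 120 x 85 x 50 mm, origin centre of its underside; leave alone.

How it is judged (in metres and radians):
On the way, in this order (a step that is already met when the one before it is completed fails the run):
1. the key is home in the socket and the cover is turned to its open stop (horizontal distance between key and socket below 0.006 m and z of key in the frame of socket below -0.025 m and angle between key's own z axis and vertical below 0.15 rad and value of joint cover above 1.3 rad), for 0.2 s.
2. every bottle stands upright on the floor of the pot (horizontal distance between each of bottle0, bottle1, bottle2, bottle3 and pot below 0.062 m and z of bottle0 in the frame of pot between 0 and 0.022 m and angle between each of bottle0, bottle1, bottle2, bottle3's own z axis and vertical below 0.2 rad and z of bottle1 in the frame of pot between 0 and 0.022 m and z of bottle2 in the frame of pot between 0 and 0.022 m and z of bottle3 in the frame of pot between 0 and 0.022 m), for 0.2 s.
3. with the key home in the socket the cover is turned back to its closed stop (horizontal distance between key and socket below 0.006 m and z of key in the frame of socket below -0.025 m and angle between key's own z axis and vertical below 0.15 rad and value of joint cover below 0.06 rad), for 0.2 s.
At the end, for the whole second after the job is handed in: Every bottle stands in the pot (underside within 10 mm of its floor, within 62 mm of the drum's axis, tilted less than 0.2 rad), the cover is within 0.06 rad of its closed stop, and the key stands at rest in the stand, at least 25 mm deep, within 6 mm of the hole's axis and upright within 0.15 rad (all of step 2 and value of joint cover below 0.06 rad and horizontal distance between key and stand_hole below 0.006 m and z of key in the frame of stand_hole below -0.025 m and angle between key's own z axis and vertical below 0.15 rad and linear speed of key below 0.05 m/s); the robot touches nothing.
It fails at once if the cover is swung while the key is not home in the socket ((velocity of joint cover above 0.35 rad/s or velocity of joint cover below -0.35 rad/s) and not (horizontal distance between key and socket below 0.006 m and z of key in the frame of socket below -0.025 m and angle between key's own z axis and vertical below 0.15 rad)).
It fails at once if a bottle is dropped into the pot (faster than 0.65 m/s between rim and floor) ((horizontal distance between bottle0 and pot below 0.078 m and z of bottle0 in the frame of pot between 0.022 and 0.085 m and linear speed of bottle0 above 0.65 m/s) or (horizontal distance between bottle1 and pot below 0.078 m and z of bottle1 in the frame of pot between 0.022 and 0.085 m and linear speed of bottle1 above 0.65 m/s) or (horizontal distance between bottle2 and pot below 0.078 m and z of bottle2 in the frame of pot between 0.022 and 0.085 m and linear speed of bottle2 above 0.65 m/s) or (horizontal distance between bottle3 and pot below 0.078 m and z of bottle3 in the frame of pot between 0.022 and 0.085 m and linear speed of bottle3 above 0.65 m/s)).
It fails at once if the beaker or tip box is moved more than 30 mm or tipped (distance of any of beaker, tipbox from where it was at the start of the episode above 0.03 m or angle between any of beaker, tipbox's own z axis and vertical above 0.4 rad).
Of bottle0, bottle1, bottle2, bottle3 only 2 to 4 are there at a start; the rules pass over those that are not, and their reading is None.
At some moment in a run one of bottle0, bottle1, bottle2, bottle3 may be knocked a few centimetres aside while the robot is not near it.
It also fails if it takes over 210 s, if anything falls off the work surface, if the arm or the gripper's body presses on something with over 40 N, if the wrist force passes 120 N, or if a joint passes its speed limit or range.

## Robot

A 7-joint arm with a two-finger parallel gripper is mounted at the origin on the work surface. World frame = base frame: x ahead of the robot, y to its left, z up, the work surface at z = 0. Lengths are in m, angles in degrees, forces in N, time in s.
With the tool pointing down it reaches from about 0.425 to 0.875 m from the base axis. Payload 4.7 kg.
Tool frame: the origin (TCP) lies on the centre line of the jaws, within the pads' length; the fingertips stand 8 mm ahead of it and the grasp point (between the pads) lies 11 mm behind it; z points along the fingers, y is the direction in which the jaws open and shut (so a half turn about z gives the same grasp; the last joint's range is limited). The gripper opens to 87 mm and grips with 3 to 60 N. Pads are 19 mm wide; open, the fingers measure 117 mm over their backs; the gripper's body (75 mm by 190 mm) begins 51 mm behind the grasp point.
Start: joints at [-74.536, 18.392, -4.016, 83.108, 1.295, 78.541, -3.26], TCP at [0.164, 0.629, 0.231] pointing down, gripper open.
Joint ranges: [-163.93, 163.93], [-17.29, 119.83], [-79.2, 71.16], [3.27, 140.29], [-89.18, 269.18], [5.43, 117.66], [-154.24, 154.24]. Speed limits (degrees/s): [147.25, 147.25, 180, 180, 180, 180, 180].

## Interface

Orientations are given as [roll, pitch, yaw] about the fixed x, y, z axes, in that order (R = Rz(yaw) Ry(pitch) Rx(roll)).
In Python, from cell import status, vision, workorder gives the robot as it stands.
- The arm moves only by the tool step_arm, never from a script. Its argument "series" is a list of rows, each an object of numbers: "ax", "ay", "az": the turn, a rotation vector about the world's x, y, z in degrees; "x", "y", "z": the shift along the world's x, y, z in m; "claw": the opening in per cent of the stroke, from 0 (shut) to 100 (fully open). In form: [{"ax": .., "ay": .., "az": .., "x": .., "y": .., "z": .., "claw": ..}, ...]. A call has 1 to 12 rows; each row is the pose to reach, as a shift and turn from the pose commanded when the call began; what a row does not reach only later rows make up. A row lasts 1/10 s, in which the tool goes at most 50 mm and 8.59 degrees, less where a joint would pass 70% of its speed; a pose out of reach is approached as far as the arm can. A call with a gripper value outside its range is refused whole. The fingers move at their own pace and stop on an object; "squeeze" is the grip in N (left out, the last holds). Time passes only in rows, so rows that repeat a pose let the fingers close. It gives the time, the measured TCP pose, the force and the opening at its end, in the units of the state.
- status.get_obs(): the state, without advancing time (a new reading comes with each control period).
- vision.read_camera(name): name is "scene" or "top" or "wrist"; returns the picture (400x640x3 uint8, red, green, blue); there is no depth.
- vision.camera_params(name): a dict with "fovy" (degrees; the focal length in pixels is half the picture's height over the tangent of half this angle, whatever the lens; pixels are square), "cx", "cy" (the principal point, pixels), "eye" and "orientation" of the camera in the world; the wrist camera has in their place "tool_from_camera" (4x4, takes a point from camera to tool coordinates, whose origin is the TCP and whose axes are the flange's). Camera axes: x right, y down, z forward; pixel columns grow to the right and rows downward; lengths in m; the calibration is good to about 2 mm. A picture is of the moment at which its call begins: read the wrist's pose just before it. camera_params takes no time and is no camera call.
- workorder.sign_off(): hands the job in, once; it reports no verdict.
The state is a dict: "time_s": time; "qpos": joint angles; "joint_velocities": joint speeds; "effort": joint torques, N m; "tool_pos": TCP position; "tool_rot": TCP orientation; "force": force on the tool from outside, world axes, zero at the start; "wrist_torque": the same for the moment, N m; "grip_width": finger opening in m.
Only numpy, scipy, OpenCV 4.12 (cv2) and the standard library are available. Lean on these libraries where they do the work, as an engineer would, in place of code of your own. Each camera call takes 0.05 s, during which the arm holds its last target.

## Working session

There is one attempt and no reset: what is moved stays moved. The work goes in short steps, Python scripts to look and compute and a tool call to move; the robot and the scene stay as the last step left them, time stands still between calls to the robot, and variables do not carry over. Pictures are saved under pics/ and viewed, and the job is handed in when it is done.

Besides the shell and the picture viewer there is one more tool, called as name(argument=value, ...) on one line, values as JSON. step_arm: Moves the arm, as the interface text tells. Its arguments: {"type":"object","properties":{"series":{"type":"array"},"squeeze":{"type":"number"}},"required":["series"]}

```bash
ls; mkdir -p pics; python3 - <<'E'
from cell import status, vision
import cv2
o=status.get_obs(); print(o)
for n in ["scene","top","wrist"]:
    print(n, vision.camera_params(n))
    im=vision.read_camera(n); cv2.imwrite(f"pics/{n}0.png", im[:,:,::-1])
E
```

```text
pics
{'time_s': 0.0, 'qpos': array([-74.53627403,  18.43896356,  -4.01499127,  83.17539506,
         1.29734648,  78.54074537,  -3.25997845]), 'joint_velocities': array([-0.00596452,  0.00296523,  0.00706642, -0.06207215, -0.06546614,
        0.04305528,  0.05822836]), 'effort': array([-5.16359778e-04, -4.91289783e+01, -4.03998401e-01, -3.12528992e+01,
       -6.39036717e-02,  4.38574667e-02,  1.94277945e-04]), 'tool_pos': array([0.16438953, 0.62830863, 0.22945821]), 'tool_rot': array([-1.79890269e+02,  8.25396867e-03,  1.65346020e+02]), 'force': array([ 0.47843726, -0.90248409,  0.16763434]), 'wrist_torque': array([-0.01584058, -0.00707662,  0.02112441]), 'grip_width': 0.08725141873301843}
scene {'fovy': 49.119768999712015, 'cx': 314.30847955567486, 'cy': 189.4464983611361, 'eye': array([0.94295594, 0.71756751, 0.74001292]), 'orientation': array([-127.09742945,   -0.59975559,  152.73869268])}
top {'fovy': 42.7787067692074, 'cx': 315.73332026806133, 'cy': 195.51676495232124, 'eye': array([0.45870879, 0.010994  , 1.30005595]), 'orientation': array([-175.67574995,   -1.34619716,  -89.1770795 ])}
wrist {'fovy': 58.39243340008248, 'cx': 313.73634598175204, 'cy': 197.31485609838396, 'tool_from_camera': array([[-1.75989009e-04, -9.69890148e-01, -2.43542748e-01,
         6.67514317e-02],
       [ 9.99999978e-01, -1.42152506e-04, -1.56509238e-04,
         6.89640051e-04],
       [ 1.17176556e-04, -2.43542770e-01,  9.69890151e-01,
        -1.54183217e-01],
       [ 0.00000000e+00,  0.00000000e+00,  0.00000000e+00,
         1.00000000e+00]])}
```

View pics/scene0.png

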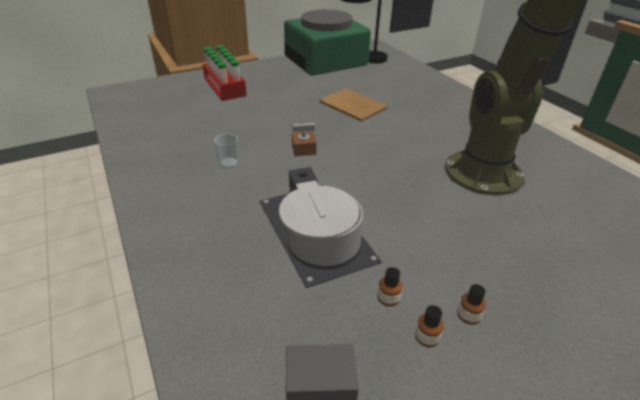

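View pics/top0.png

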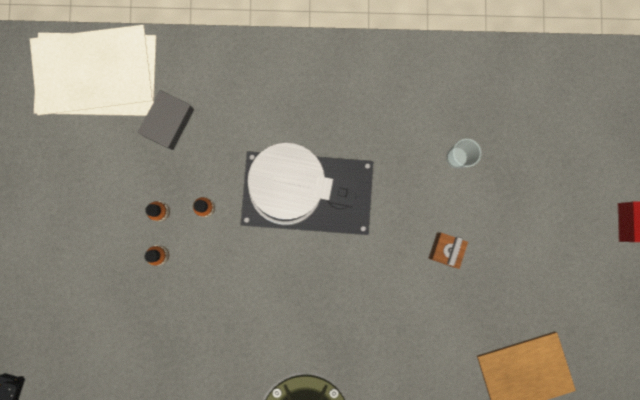

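View pics/wrist0.png

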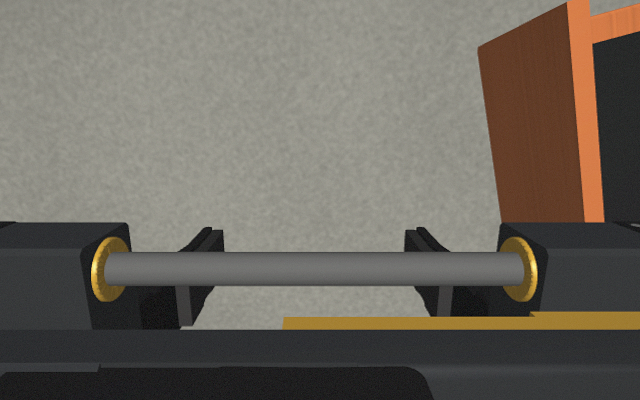

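```bash
cat > h.py <<'E'
import numpy as np, cv2
from cell import status, vision
from scipy.spatial.transform import Rotation as Ro
def cam(name,obs=None):
    p=vision.camera_params(name); f=200/np.tan(np.radians(p['fovy']/2))
    if name=='wrist':
        o=obs or status.get_obs()
        R=Ro.from_euler('xyz',o['tool_rot'],degrees=True).as_matrix(); T=np.array(p['tool_from_camera'])
        return f,p['cx'],p['cy'],R@T[:3,3]+o['tool_pos'],R@T[:3,:3]
    return f,p['cx'],p['cy'],np.array(p['eye']),Ro.from_euler('xyz',p['orientation'],degrees=True).as_matrix()
def px2w(c,u,v,z):
    f,cx,cy,e,R=c; d=R@np.array([(u-cx)/f,(v-cy)/f,1]); return e+d*(z-e[2])/d[2]
def w2px(c,P):
    f,cx,cy,e,R=c; q=(np.atleast_2d(P)-e)@R; return np.c_[cx+f*q[:,0]/q[:,2],cy+f*q[:,1]/q[:,2]]
def snap(name,fn,crop=None,scale=1):
    c=cam(name); im=vision.read_camera(name)[:,:,::-1].copy(); cv2.imwrite('pics/raw_'+fn,im)
    if crop: x0,y0,x1,y1=crop; im=im[y0:y1,x0:x1]
    if scale!=1: im=cv2.resize(im,None,fx=scale,fy=scale,interpolation=cv2.INTER_CUBIC)
    cv2.imwrite('pics/'+fn,im); return c
E
python3 - <<'E'
import cv2
a=cv2.imread('pics/top0.png')
def z(x0,y0,x1,y1,s,f): cv2.imwrite(f,cv2.resize(a[y0:y1,x0:x1],None,fx=s,fy=s,interpolation=cv2.INTER_CUBIC))
z(230,140,390,245,5,'pics/z1.png'); z(420,130,490,280,4,'pics/z2.png'); z(130,180,230,280,6,'pics/z3.png')
from h import *
c=cam('top')
print(px2w(c,305,390,0), w2px(c,[0,0,0]))
E
```

```text
[0.07313689 0.00154434 0.        ] [[305.15298018 420.37414483]]
```

View pics/z1.png

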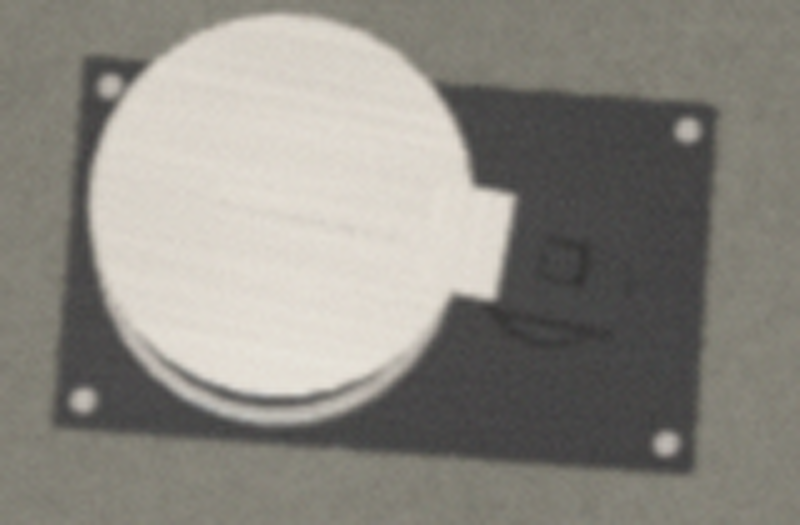

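View pics/z2.png

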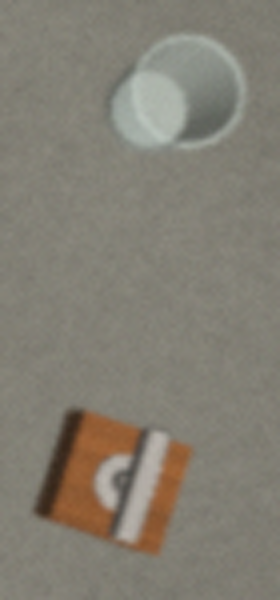

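View pics/z3.png

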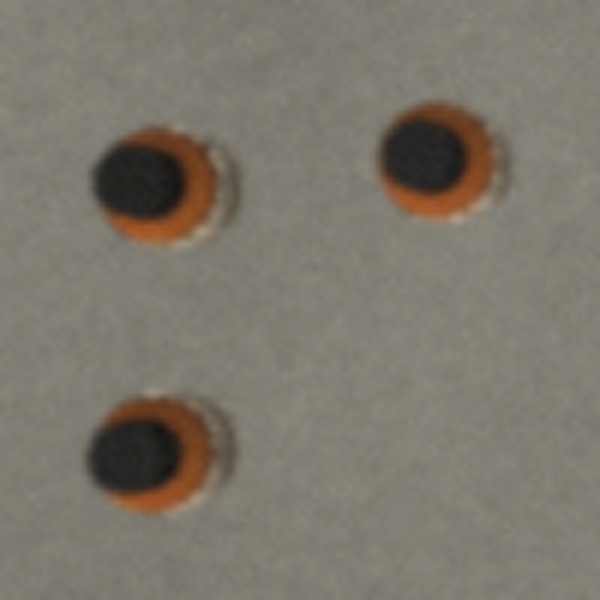

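```bash
python3 - <<'E'
from h import *
c=cam('top')
def q(u,v,s,x0,y0,z): return px2w(c,u/s+x0-0.4,v/s+y0-0.4,z)
P=[q(*a,5,230,140,0.005) for a in [(88,58),(716,104),(692,470),(56,428)]]
for p in P: print('plate',p.round(4))
print('ctr',np.mean(P,0)); 
d=P[0]-P[1]+P[3]-P[2]; print('yaw of +y dir', np.degrees(np.arctan2(d[1],d[0]))-90, np.linalg.norm(d)/2)
S=q(566,262,5,230,140,.116); C=q(281,205,5,230,140,.114); print('socket',S,'disc',C, np.linalg.norm((C-S)[:2]), 'ang',np.degrees(np.arctan2(*(C-S)[[1,0]]))-90)
for a in [(82,412),(190,447),(160,555),(50,516)]: print('stand',q(*a,4,420,130,.045).round(4))
for a in [(156,432),(128,543)]: print('keybar',q(*a,4,420,130,.045-.03+.077).round(4))
for a in [(139,181),(424,156),(134,455)]: print('cap',q(*a,6,130,180,.080).round(4))
print('beaker',q(148,108,4,420,130,.0), q(188,90,4,420,130,.085))
for a in [(139,130),(160,92),(193,105),(174,148)]: print('tip',px2w(c,*a,.05).round(3))
E
```

```text
plate [0.6677 0.1586 0.005 ]
plate [ 0.6497 -0.1631  0.005 ]
plate [ 0.4624 -0.152   0.005 ]
plate [0.4789 0.1701 0.005 ]
ctr [0.56468599 0.00339548 0.005     ]
yaw of +y dir -3.0656829658470457 0.32233022091553337
socket [ 0.55789316 -0.07850546  0.116     ] disc [0.58256396 0.05472844 0.114     ] 0.13549878502670165 ang -10.490584987429898
stand [ 0.4673 -0.3252  0.045 ]
stand [ 0.4467 -0.3921  0.045 ]
stand [ 0.3804 -0.373   0.045 ]
stand [ 0.4033 -0.3052  0.045 ]
keybar [ 0.4558 -0.3568  0.092 ]
keybar [ 0.3901 -0.3396  0.092 ]
cap [0.5112 0.3701 0.08  ]
cap [0.5229 0.2582 0.08  ]
cap [0.4035 0.3679 0.08  ]
beaker [ 0.66425448 -0.38098855  0.        ] [ 0.66223758 -0.37978876  0.085     ]
tip [0.708 0.42  0.05 ]
tip [0.804 0.372 0.05 ]
tip [0.773 0.29  0.05 ]
tip [0.665 0.333 0.05 ]
```

step_arm(series=[{"x": 0.336, "y": -0.328, "z": 0.02}, {"x": 0.336, "y": -0.328, "z": 0.02}, {"x": 0.336, "y": -0.328, "z": 0.02}, {"x": 0.336, "y": -0.328, "z": 0.02}, {"x": 0.336, "y": -0.328, "z": 0.02}, {"x": 0.336, "y": -0.328, "z": 0.02}, {"x": 0.336, "y": -0.328, "z": 0.02}, {"x": 0.336, "y": -0.328, "z": 0.02}, {"x": 0.336, "y": -0.328, "z": 0.02}, {"x": 0.336, "y": -0.328, "z": 0.02}, {"x": 0.336, "y": -0.328, "z": 0.02}, {"x": 0.336, "y": -0.328, "z": 0.02}])

```text
invalid input
```

step_arm(series=[{"ax": 0, "ay": 0, "az": 0, "x": 0.336, "y": -0.328, "z": 0.02, "claw": 100}, {"ax": 0, "ay": 0, "az": 0, "x": 0.336, "y": -0.328, "z": 0.02, "claw": 100}, {"ax": 0, "ay": 0, "az": 0, "x": 0.336, "y": -0.328, "z": 0.02, "claw": 100}, {"ax": 0, "ay": 0, "az": 0, "x": 0.336, "y": -0.328, "z": 0.02, "claw": 100}, {"ax": 0, "ay": 0, "az": 0, "x": 0.336, "y": -0.328, "z": 0.02, "claw": 100}, {"ax": 0, "ay": 0, "az": 0, "x": 0.336, "y": -0.328, "z": 0.02, "claw": 100}, {"ax": 0, "ay": 0, "az": 0, "x": 0.336, "y": -0.328, "z": 0.02, "claw": 100}, {"ax": 0, "ay": 0, "az": 0, "x": 0.336, "y": -0.328, "z": 0.02, "claw": 100}, {"ax": 0, "ay": 0, "az": 0, "x": 0.336, "y": -0.328, "z": 0.02, "claw": 100}, {"ax": 0, "ay": 0, "az": 0, "x": 0.336, "y": -0.328, "z": 0.02, "claw": 100}, {"ax": 0, "ay": 0, "az": 0, "x": 0.336, "y": -0.328, "z": 0.02, "claw": 100}])

```text
time_s: 1.25
tool_pos: [0.5035, 0.2964, 0.2505]
tool_rot: [-179.9, 0.1, 164.9]
force: [-0.3, -0.3, -0.7]
grip_width: 0.0869
```

step_arm(series=[{"ax": 0, "ay": 0, "az": 0, "x": 0.055, "y": -0.376, "z": 0.02, "claw": 100}, {"ax": 0, "ay": 0, "az": 0, "x": 0.055, "y": -0.376, "z": 0.02, "claw": 100}, {"ax": 0, "ay": 0, "az": 0, "x": 0.055, "y": -0.376, "z": 0.02, "claw": 100}, {"ax": 0, "ay": 0, "az": 0, "x": 0.055, "y": -0.376, "z": 0.02, "claw": 100}, {"ax": 0, "ay": 0, "az": 0, "x": 0.055, "y": -0.376, "z": 0.02, "claw": 100}, {"ax": 0, "ay": 0, "az": 0, "x": 0.055, "y": -0.376, "z": 0.02, "claw": 100}, {"ax": 0, "ay": 0, "az": 0, "x": 0.055, "y": -0.376, "z": 0.02, "claw": 100}, {"ax": 0, "ay": 0, "az": 0, "x": 0.055, "y": -0.376, "z": 0.02, "claw": 100}, {"ax": 0, "ay": 0, "az": 0, "x": 0.055, "y": -0.376, "z": 0.02, "claw": 100}, {"ax": 0, "ay": 0, "az": 0, "x": 0.055, "y": -0.376, "z": 0.02, "claw": 100}])

```text
time_s: 2.25
tool_pos: [0.5554, -0.074, 0.2702]
tool_rot: [179.9, -0.0, 165.4]
force: [0.1, -0.0, 0.3]
grip_width: 0.087
```

```bash
python3 - <<'E'
from h import *
c=snap('wrist','w1.png'); np.save('w1.npy',np.array([c[0],c[1],c[2],*c[3],*c[4].ravel()])); o=status.get_obs(); print(o['tool_pos'],o['qpos'])
E
```

```text
[ 0.55542647 -0.07282995  0.27016684] [-22.81550213   6.59917486  30.25931465  93.72710296  -3.44030585
  80.63225365  83.32880023]
```

View pics/w1.png

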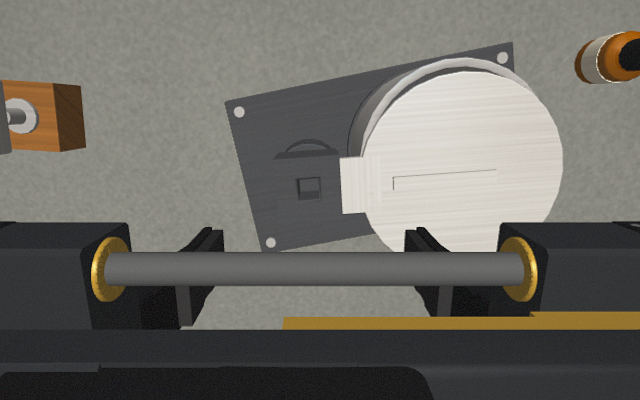

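```bash
python3 - <<'E'
import cv2
a=cv2.imread('pics/raw_w1.png')
cv2.imwrite('pics/w1z.png',cv2.resize(a[140:240,260:400],None,fx=5.5,fy=5.5,interpolation=cv2.INTER_CUBIC))
E
```

```text
(no output)
```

View pics/w1z.png

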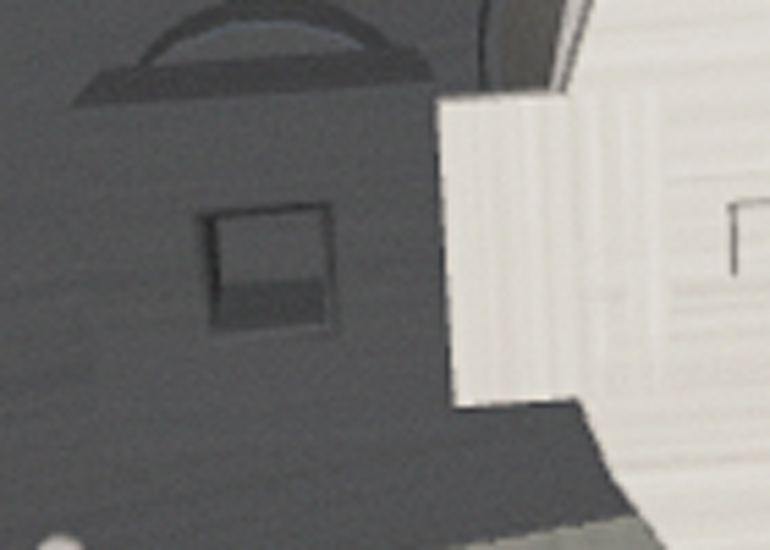

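```bash
python3 - <<'E'
from h import *
v=np.load('w1.npy'); c=(v[0],v[1],v[2],v[3:6],v[6:].reshape(3,3))
P=np.array([px2w(c,u/5.5+260-.4,w/5.5+140-.4,.116) for u,w in [(197,213),(331,203),(341,331),(210,337)]])
print(P.round(4),P.mean(0), [np.linalg.norm(P[i]-P[i-1]) for i in range(4)])
for i,j in [(0,1),(3,2)]: print(np.degrees(np.arctan2(*(P[j]-P[i])[[1,0]]))-90)
for i,j in [(3,0),(2,1)]: print(np.degrees(np.arctan2(*(P[j]-P[i])[[1,0]])))
# white tab edges
Q=np.array([px2w(c,u/5.5+260-.4,w/5.5+140-.4,.114) for u,w in [(438,98),(455,408)]]); print(Q,np.degrees(np.arctan2(*(Q[1]-Q[0])[[1,0]])))
t=cam('top'); print(w2px(t,P.mean(0)), 566/5+230-.4,262/5+140-.4)
E
```

```text
[[ 0.5451 -0.0871  0.116 ]
 [ 0.549  -0.066   0.116 ]
 [ 0.5697 -0.0697  0.116 ]
 [ 0.5653 -0.0904  0.116 ]] [ 0.55728902 -0.07830055  0.116     ] [np.float64(0.02051186174966718), np.float64(0.02141638823019586), np.float64(0.021114847141191252), np.float64(0.021232060302676072)]
-10.322192293681013
-11.954908007792397
170.52884548598595
169.9809429245697
[[ 0.53726565 -0.04548803  0.114     ]
 [ 0.58767313 -0.05485991  0.114     ]] -10.532315530929822
[[342.7095183 192.2569369]] 342.8 192.0
```

step_arm(series=[{"ax": 0, "ay": 0, "az": 0, "x": -0.131, "y": -0.275, "z": -0.02, "claw": 100}, {"ax": 0, "ay": 0, "az": 0, "x": -0.131, "y": -0.275, "z": -0.02, "claw": 100}, {"ax": 0, "ay": 0, "az": 0, "x": -0.131, "y": -0.275, "z": -0.02, "claw": 100}, {"ax": 0, "ay": 0, "az": 0, "x": -0.131, "y": -0.275, "z": -0.02, "claw": 100}, {"ax": 0, "ay": 0, "az": 0, "x": -0.131, "y": -0.275, "z": -0.02, "claw": 100}, {"ax": 0, "ay": 0, "az": 0, "x": -0.131, "y": -0.275, "z": -0.02, "claw": 100}, {"ax": 0, "ay": 0, "az": 0, "x": -0.131, "y": -0.275, "z": -0.02, "claw": 100}, {"ax": 0, "ay": 0, "az": 0, "x": -0.131, "y": -0.275, "z": -0.02, "claw": 100}, {"ax": 0, "ay": 0, "az": 0, "x": -0.131, "y": -0.275, "z": -0.02, "claw": 100}])

```text
time_s: 3.2
tool_pos: [0.4264, -0.3474, 0.2503]
tool_rot: [179.9, -0.0, 165.6]
force: [-0.4, -0.5, -0.8]
grip_width: 0.087
```

```bash
python3 - <<'E'
from h import *
c=snap('wrist','w2.png',(200,100,440,260),3.3); np.save('w2.npy',np.array([c[0],c[1],c[2],*c[3],*c[4].ravel()])); o=status.get_obs(); print(o['tool_pos'],o['qpos'])
E
```

```text
[ 0.42651442 -0.34722997  0.25032001] [ -4.49056559   6.34077051  44.47665769  97.22496961  -4.60279397
  78.31718849 116.38036916]
```

View pics/w2.png

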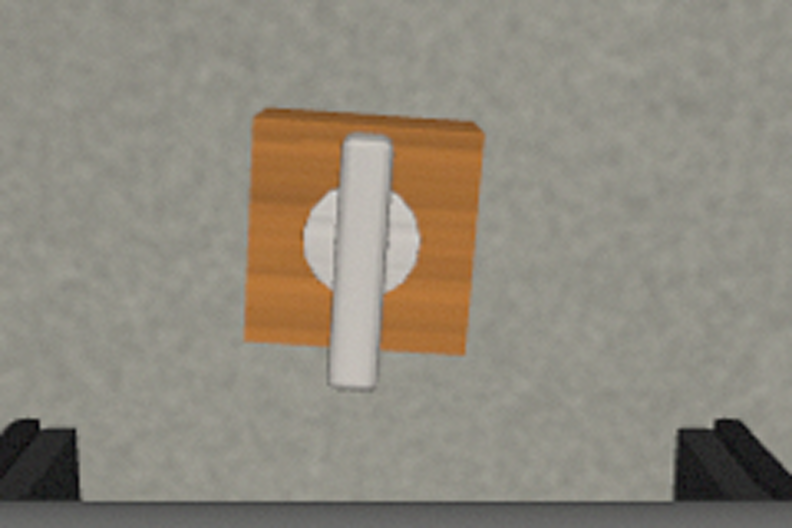

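```bash
python3 - <<'E'
from h import *
v=np.load('w2.npy'); c=(v[0],v[1],v[2],v[3:6],v[6:].reshape(3,3))
def q(L,z): return np.array([px2w(c,u/3.3+200-.35,w/3.3+100-.35,z) for u,w in L])
P=q([(344,136),(391,137),(378,389),(329,387)],.092); print(P.mean(0),[np.linalg.norm(P[i]-P[i-1]) for i in range(4)])
d=P[3]+P[2]-P[0]-P[1]; print(np.degrees(np.arctan2(d[1],d[0])))
P=q([(253,118),(484,133),(465,354),(245,340)],.045); print(P.mean(0),[np.linalg.norm(P[i]-P[i-1]) for i in range(4)])
d=P[3]+P[2]-P[0]-P[1]; print(np.degrees(np.arctan2(d[1],d[0])));d=P[1]+P[2]-P[0]-P[3]; print(np.degrees(np.arctan2(d[1],d[0]))-90)
print(q([(361,241)],.05))
E
```

```text
[ 0.42156819 -0.34968094  0.092     ] [np.float64(0.06899289046317045), np.float64(0.012334709532709869), np.float64(0.06924472663174079), np.float64(0.013563353697730075)]
-17.738372130167857
[ 0.4225336  -0.35003799  0.045     ] [np.float64(0.06921183079847228), np.float64(0.06971024365254262), np.float64(0.06935012842339021), np.float64(0.06952540722816868)]
-18.040357969746456
-18.16241113566845
[[ 0.42228027 -0.35016298  0.05      ]]
```

step_arm(series=[{"ax": 0, "ay": 0, "az": -3.5, "x": -0.004, "y": -0.003, "z": -0.05, "claw": 100}, {"ax": 0, "ay": 0, "az": -3.5, "x": -0.004, "y": -0.003, "z": -0.09, "claw": 100}, {"ax": 0, "ay": 0, "az": -3.5, "x": -0.004, "y": -0.003, "z": -0.12, "claw": 100}, {"ax": 0, "ay": 0, "az": -3.5, "x": -0.004, "y": -0.003, "z": -0.15, "claw": 100}, {"ax": 0, "ay": 0, "az": -3.5, "x": -0.004, "y": -0.003, "z": -0.17, "claw": 100}, {"ax": 0, "ay": 0, "az": -3.5, "x": -0.004, "y": -0.003, "z": -0.18, "claw": 100}, {"ax": 0, "ay": 0, "az": -3.5, "x": -0.004, "y": -0.003, "z": -0.18, "claw": 100}, {"ax": 0, "ay": 0, "az": -3.5, "x": -0.004, "y": -0.003, "z": -0.18, "claw": 100}], squeeze=30)

```text
time_s: 4.05
tool_pos: [0.4216, -0.3528, 0.0714]
tool_rot: [180.0, 0.1, 161.9]
force: [-0.1, 0.7, 0.5]
grip_width: 0.0871
```

```bash
python3 - <<'E'
from h import *
o=status.get_obs(); print(o['tool_pos'],o['tool_rot'],o['force'])
E
```

```text
[ 0.42163654 -0.35279377  0.07138955] [1.79999697e+02 7.01357434e-02 1.61936289e+02] [-0.08477712  0.70132478  0.52080118]
```

step_arm(series=[{"ax": 0, "ay": 0, "az": 0, "x": 0.001, "y": 0.0025, "z": 0, "claw": 100}, {"ax": 0, "ay": 0, "az": 0, "x": 0.001, "y": 0.0025, "z": 0, "claw": 100}, {"ax": 0, "ay": 0, "az": 0, "x": 0.001, "y": 0.0025, "z": 0, "claw": 30}, {"ax": 0, "ay": 0, "az": 0, "x": 0.001, "y": 0.0025, "z": 0, "claw": 0}, {"ax": 0, "ay": 0, "az": 0, "x": 0.001, "y": 0.0025, "z": 0, "claw": 0}, {"ax": 0, "ay": 0, "az": 0, "x": 0.001, "y": 0.0025, "z": 0, "claw": 0}, {"ax": 0, "ay": 0, "az": 0, "x": 0.001, "y": 0.0025, "z": 0, "claw": 0}, {"ax": 0, "ay": 0, "az": 0, "x": 0.001, "y": 0.0025, "z": 0, "claw": 0}, {"ax": 0, "ay": 0, "az": 0, "x": 0.001, "y": 0.0025, "z": 0, "claw": 0}, {"ax": 0, "ay": 0, "az": 0, "x": 0.001, "y": 0.0025, "z": 0, "claw": 0}], squeeze=30)

```text
time_s: 5.05
tool_pos: [0.4215, -0.3506, 0.0706]
tool_rot: [180.0, -0.0, 161.8]
force: [0.2, -0.2, -0.1]
grip_width: 0.031
```

```bash
python3 - <<'E'
from h import *
o=status.get_obs(); print(o['tool_pos'],o['tool_rot'],o['force'],o['wrist_torque'],o['grip_width'])
E
```

```text
[ 0.42146554 -0.35063637  0.07056311] [ 1.79996607e+02 -2.69543883e-03  1.61847441e+02] [ 0.16272485 -0.19637409 -0.12709194] [ 0.00385311  0.01208366 -0.02561196] 0.030985880333339745
```

Fingers still closing; wait.

step_arm(series=[{"ax": 0, "ay": 0, "az": 0, "x": 0, "y": 0, "z": 0, "claw": 0}, {"ax": 0, "ay": 0, "az": 0, "x": 0, "y": 0, "z": 0, "claw": 0}, {"ax": 0, "ay": 0, "az": 0, "x": 0, "y": 0, "z": 0, "claw": 0}, {"ax": 0, "ay": 0, "az": 0, "x": 0, "y": 0, "z": 0, "claw": 0}, {"ax": 0, "ay": 0, "az": 0, "x": 0, "y": 0, "z": 0, "claw": 0}, {"ax": 0, "ay": 0, "az": 0, "x": 0, "y": 0, "z": 0, "claw": 0}], squeeze=40)

```text
time_s: 5.65
tool_pos: [0.4216, -0.3505, 0.0706]
tool_rot: [180.0, 0.0, 161.9]
force: [-0.2, 0.4, -0.7]
grip_width: 0.0138
```

```bash
python3 - <<'E'
from h import *
o=status.get_obs(); print(o['tool_pos'],o['tool_rot'],o['force'],o['wrist_torque'],o['grip_width'])
E
```

```text
[ 0.42155188 -0.35051309  0.07058432] [1.79985783e+02 2.21338111e-03 1.61850189e+02] [-0.22546783  0.36202226 -0.73682341] [ 0.08090685 -0.01110902  0.01071476] 0.013832684790317866
```

step_arm(series=[{"ax": 0, "ay": 0, "az": 0, "x": 0, "y": 0, "z": 0.02, "claw": 0}, {"ax": 0, "ay": 0, "az": 0, "x": 0, "y": 0, "z": 0.05, "claw": 0}, {"ax": 0, "ay": 0, "az": 0, "x": 0, "y": 0, "z": 0.09, "claw": 0}, {"ax": 0, "ay": 0, "az": 0, "x": 0, "y": 0, "z": 0.13, "claw": 0}, {"ax": 0, "ay": 0, "az": 0, "x": 0.01, "y": 0.03, "z": 0.15, "claw": 0}, {"ax": 0, "ay": 0, "az": 2, "x": 0.03, "y": 0.07, "z": 0.15, "claw": 0}, {"ax": 0, "ay": 0, "az": 4, "x": 0.05, "y": 0.11, "z": 0.15, "claw": 0}, {"ax": 0, "ay": 0, "az": 6, "x": 0.07, "y": 0.15, "z": 0.15, "claw": 0}, {"ax": 0, "ay": 0, "az": 7.6, "x": 0.09, "y": 0.19, "z": 0.15, "claw": 0}, {"ax": 0, "ay": 0, "az": 7.6, "x": 0.115, "y": 0.23, "z": 0.15, "claw": 0}, {"ax": 0, "ay": 0, "az": 7.6, "x": 0.135, "y": 0.2715, "z": 0.15, "claw": 0}, {"ax": 0, "ay": 0, "az": 7.6, "x": 0.135, "y": 0.2715, "z": 0.15, "claw": 0}])

```text
time_s: 6.85
tool_pos: [0.5587, -0.0699, 0.2193]
tool_rot: [179.8, -0.1, 170.1]
force: [0.0, 0.6, -2.2]
grip_width: 0.0139
```

step_arm(series=[{"ax": 0, "ay": 0, "az": 0, "x": 0, "y": 0, "z": 0, "claw": 0}, {"ax": 0, "ay": 0, "az": 0, "x": 0, "y": 0, "z": 0, "claw": 0}])

```text
time_s: 7.05
tool_pos: [0.5558, -0.0807, 0.2202]
tool_rot: [-179.9, -0.0, 169.3]
force: [-0.4, -0.9, -2.2]
grip_width: 0.0139
```

```bash
python3 - <<'E'
from h import *
o=status.get_obs(); print(o['tool_pos'],o['tool_rot'],o['force'],o['wrist_torque'],o['grip_width'])
c=snap('wrist','w3.png',(200,80,440,260),3.3); 
c=snap('scene','s3.png',(220,100,420,290),4); 
E
```

```text
[ 0.55576364 -0.08070463  0.22016356] [-1.79938625e+02 -4.82784909e-02  1.69342348e+02] [-0.37927269 -0.86227441 -2.16318174] [-0.02313251  0.05533121  0.00508333] 0.013860745444256141
```

View pics/w3.png

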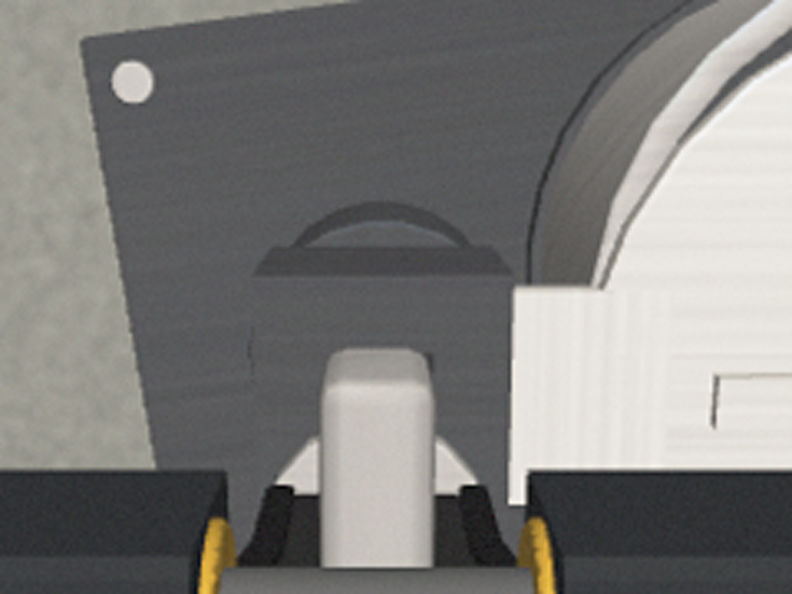

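View pics/s3.png

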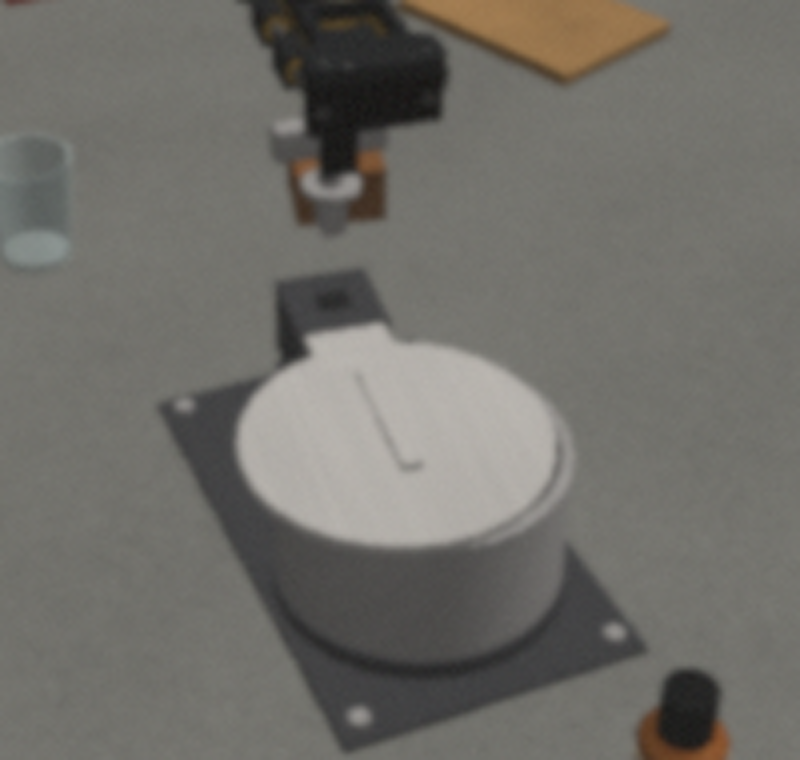

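```bash
python3 - <<'E'
from h import *
o=status.get_obs(); print(o['tool_pos'],o['tool_rot'],o['time_s'])
p=vision.camera_params('wrist'); T=np.array(p['tool_from_camera']); f=200/np.tan(np.radians(p['fovy']/2))
c=(f,p['cx'],p['cy'],T[:3,3],T[:3,:3])
for off in (-.002,0,.002):
  px=w2px(c,[[.035+off,7e-3,-.0214],[.035+off,-7e-3,-.0214],[.035+off,7e-3,.0006],[.035+off,-7e-3,.0006]]); print(off,((px-[200,80]+.35)*3.3).round(0).tolist())
E
```

```text
[ 0.55584274 -0.08104673  0.2205344 ] [-1.79984721e+02 -7.34724763e-03  1.69272290e+02] 7.15
-0.002 [[431.0, 391.0], [310.0, 391.0], [423.0, 351.0], [319.0, 351.0]]
0 [[431.0, 375.0], [310.0, 375.0], [424.0, 336.0], [319.0, 336.0]]
0.002 [[431.0, 358.0], [310.0, 358.0], [424.0, 322.0], [319.0, 322.0]]
```

step_arm(series=[{"ax": 0, "ay": 0, "az": 0.2, "x": 0.001, "y": 0.002, "z": -0.02, "claw": 0}, {"ax": 0, "ay": 0, "az": 0.2, "x": 0.001, "y": 0.002, "z": -0.035, "claw": 0}, {"ax": 0, "ay": 0, "az": 0.2, "x": 0.001, "y": 0.002, "z": -0.042, "claw": 0}, {"ax": 0, "ay": 0, "az": 0.2, "x": 0.001, "y": 0.002, "z": -0.042, "claw": 0}, {"ax": 0, "ay": 0, "az": 0.2, "x": 0.001, "y": 0.002, "z": -0.042, "claw": 0}])

```text
time_s: 7.65
tool_pos: [0.5576, -0.0775, 0.1789]
tool_rot: [180.0, 0.0, 169.6]
force: [0.1, -0.1, -2.5]
grip_width: 0.0139
```

```bash
cat > ob.py <<'E'
from h import *
o=status.get_obs(); print(o['time_s'],'pos',o['tool_pos'].round(4),'rot',o['tool_rot'].round(2),'F',o['force'].round(1),'T',o['wrist_torque'].round(2),'g',round(o['grip_width'],4),'q',o['qpos'].round(0))
E
python3 ob.py
```

```text
7.65 pos [ 0.5576 -0.0775  0.1789] rot [1.8000e+02 2.0000e-02 1.6961e+02] F [ 0.1 -0.1 -2.5] T [-0.01 -0.01  0.05] g 0.0139 q [-23.  10.  32. 101.  -6.  70.  90.]
```

step_arm(series=[{"ax": 0, "ay": 0, "az": 0, "x": -0.0008, "y": -0.0012, "z": -0.004, "claw": 0}, {"ax": 0, "ay": 0, "az": 0, "x": -0.0008, "y": -0.0012, "z": -0.008, "claw": 0}, {"ax": 0, "ay": 0, "az": 0, "x": -0.0008, "y": -0.0012, "z": -0.012, "claw": 0}, {"ax": 0, "ay": 0, "az": 0, "x": -0.0008, "y": -0.0012, "z": -0.015, "claw": 0}, {"ax": 0, "ay": 0, "az": 0, "x": -0.0008, "y": -0.0012, "z": -0.015, "claw": 0}])

```text
time_s: 8.15
tool_pos: [0.5563, -0.0782, 0.163]
tool_rot: [-180.0, -0.1, 169.6]
force: [0.1, 0.1, -2.5]
grip_width: 0.0139
```

```bash
python3 ob.py
```

```text
8.15 pos [ 0.5563 -0.0782  0.163 ] rot [-1.7999e+02 -6.0000e-02  1.6965e+02] F [ 0.1  0.1 -2.5] T [0.01 0.06 0.03] g 0.0139 q [-23.  11.  31. 102.  -6.  69.  90.]
```

step_arm(series=[{"ax": 0, "ay": 0, "az": 0, "x": 0, "y": 0, "z": -0.005, "claw": 0}, {"ax": 0, "ay": 0, "az": 0, "x": 0, "y": 0, "z": -0.01, "claw": 0}, {"ax": 0, "ay": 0, "az": 0, "x": 0, "y": 0, "z": -0.015, "claw": 0}, {"ax": 0, "ay": 0, "az": 0, "x": 0, "y": 0, "z": -0.019, "claw": 0}, {"ax": 0, "ay": 0, "az": 0, "x": 0, "y": 0, "z": -0.021, "claw": 0}, {"ax": 0, "ay": 0, "az": 0, "x": 0, "y": 0, "z": -0.021, "claw": 0}])

```text
time_s: 8.75
tool_pos: [0.5564, -0.0783, 0.1421]
tool_rot: [-180.0, -0.0, 169.6]
force: [-0.2, -0.0, -1.8]
grip_width: 0.014
```

```bash
python3 ob.py
```

```text
8.75 pos [ 0.5564 -0.0783  0.1421] rot [-1.7999e+02 -4.0000e-02  1.6964e+02] F [-0.2 -0.  -1.8] T [0.   0.01 0.03] g 0.014 q [-22.  12.  31. 103.  -7.  66.  91.]
```

step_arm(series=[{"ax": 0, "ay": 0, "az": 0, "x": 0, "y": 0, "z": -0.0008, "claw": 0}, {"ax": 0, "ay": 0, "az": -4, "x": 0, "y": 0, "z": -0.0008, "claw": 0}, {"ax": 0, "ay": 0, "az": -8, "x": 0, "y": 0, "z": -0.0008, "claw": 0}, {"ax": 0, "ay": 0, "az": -12, "x": 0, "y": 0, "z": -0.0008, "claw": 0}, {"ax": 0, "ay": 0, "az": -15, "x": 0, "y": 0, "z": -0.0008, "claw": 0}, {"ax": 0, "ay": 0, "az": -18, "x": 0, "y": 0, "z": -0.0008, "claw": 0}], squeeze=60)

```text
time_s: 9.35
tool_pos: [0.5567, -0.0789, 0.1419]
tool_rot: [-180.0, 0.0, 151.5]
force: [-0.1, -0.5, -2.6]
grip_width: 0.0135
```

```bash
python3 ob.py
```

```text
9.35 pos [ 0.5567 -0.0789  0.1419] rot [-1.7996e+02  3.0000e-02  1.5155e+02] F [-0.1 -0.5 -2.6] T [-0.24  0.08  0.19] g 0.0135 q [-24.  12.  33. 103.  -7.  66.  73.]
```

step_arm(series=[{"ax": 0, "ay": 0, "az": -5, "x": 0, "y": 0, "z": -0.0005, "claw": 0}, {"ax": 0, "ay": 0, "az": -10, "x": 0, "y": 0, "z": -0.0005, "claw": 0}, {"ax": 0, "ay": 0, "az": -15, "x": 0, "y": 0, "z": -0.0005, "claw": 0}, {"ax": 0, "ay": 0, "az": -20, "x": 0, "y": 0, "z": -0.0005, "claw": 0}, {"ax": 0, "ay": 0, "az": -25, "x": 0, "y": 0, "z": -0.0005, "claw": 0}, {"ax": 0, "ay": 0, "az": -30, "x": 0, "y": 0.0003, "z": -0.0005, "claw": 0}, {"ax": 0, "ay": 0, "az": -35, "x": 0, "y": 0.0005, "z": -0.0005, "claw": 0}, {"ax": 0, "ay": 0, "az": -40, "x": 0, "y": 0.0008, "z": -0.0005, "claw": 0}, {"ax": 0, "ay": 0, "az": -45, "x": 0, "y": 0.001, "z": -0.0005, "claw": 0}, {"ax": 0, "ay": 0, "az": -50, "x": 0, "y": 0.001, "z": -0.0005, "claw": 0}, {"ax": 0, "ay": 0, "az": -53, "x": 0, "y": 0.001, "z": -0.0005, "claw": 0}])

```text
time_s: 10.45
tool_pos: [0.5577, -0.0782, 0.1419]
tool_rot: [179.9, 0.1, 98.5]
force: [2.2, -0.6, -2.9]
grip_width: 0.0139
```

```bash
python3 ob.py
```

```text
10.45 pos [ 0.5577 -0.0782  0.1419] rot [1.7987e+02 1.0000e-01 9.8500e+01] F [ 2.2 -0.6 -2.9] T [-0.45 -0.33  0.23] g 0.0139 q [-30.  13.  40. 104.  -9.  66.  22.]
```

step_arm(series=[{"ax": 0, "ay": 0, "az": -2, "x": 0, "y": 0, "z": 0, "claw": 0}, {"ax": 0, "ay": 0, "az": -4, "x": 0, "y": 0, "z": 0, "claw": 0}, {"ax": 0, "ay": 0, "az": -6, "x": 0, "y": 0, "z": 0, "claw": 0}, {"ax": 0, "ay": 0, "az": -6, "x": 0, "y": 0, "z": 0, "claw": 0}])

```text
time_s: 10.85
tool_pos: [0.5578, -0.0781, 0.1419]
tool_rot: [179.8, 0.1, 92.6]
force: [3.2, -1.1, -2.4]
grip_width: 0.014
```

```bash
python3 ob.py
```

```text
10.85 pos [ 0.5578 -0.0781  0.1419] rot [1.7984e+02 8.0000e-02 9.2640e+01] F [ 3.2 -1.1 -2.4] T [-0.59 -0.54  0.07] g 0.014 q [-31.  13.  41. 104.  -9.  66.  16.]
```

step_arm(series=[{"ax": 0, "ay": 0, "az": -2, "x": 0, "y": 0, "z": 0, "claw": 0}, {"ax": 0, "ay": 0, "az": -4, "x": 0, "y": 0, "z": 0, "claw": 0}, {"ax": 0, "ay": 0, "az": -4, "x": 0, "y": 0, "z": 0, "claw": 0}])

```text
time_s: 11.15
tool_pos: [0.5578, -0.0781, 0.1419]
tool_rot: [179.8, 0.1, 88.7]
force: [3.3, -2.0, -2.7]
grip_width: 0.0134
```

```bash
python3 ob.py
```

```text
11.15 pos [ 0.5578 -0.0781  0.1419] rot [1.7983e+02 7.0000e-02 8.8670e+01] F [ 3.3 -2.  -2.7] T [-0.72 -0.81  0.13] g 0.0134 q [-31.  13.  41. 104. -10.  66.  12.]
```

step_arm(series=[{"ax": 0, "ay": 0, "az": -2, "x": 0, "y": 0, "z": 0, "claw": 0}, {"ax": 0, "ay": 0, "az": -3, "x": 0, "y": 0, "z": 0, "claw": 0}, {"ax": 0, "ay": 0, "az": -3, "x": 0, "y": 0, "z": 0, "claw": 0}])

```text
time_s: 11.45
tool_pos: [0.5579, -0.0781, 0.1419]
tool_rot: [179.8, 0.1, 85.7]
force: [3.8, -3.6, -1.7]
grip_width: 0.0139
```

```bash
python3 ob.py; python3 - <<'E'
from h import *
snap('top','t4.png',(220,100,420,250),4)
E
```

```text
11.45 pos [ 0.5579 -0.0781  0.1419] rot [1.7982e+02 6.0000e-02 8.5680e+01] F [ 3.8 -3.6 -1.7] T [-0.84 -1.01  0.14] g 0.0139 q [-31.  13.  42. 104. -10.  66.   9.]
```

View pics/t4.png

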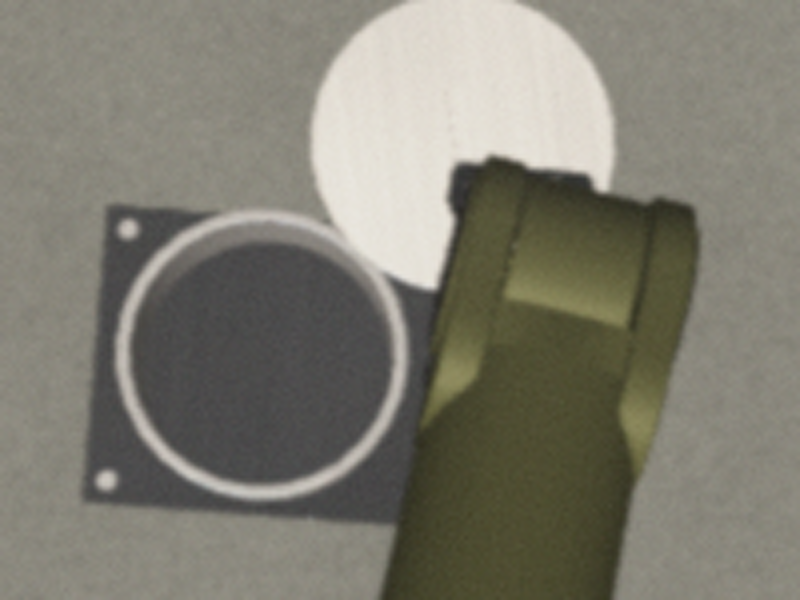

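```bash
python3 - <<'E'
from h import *
t=cam('top')
C=px2w(t,463/4+220-.4,140/4+100-.4,.114); S=np.array([.5575,-.0783]); d=C[:2]-S
print(C,np.linalg.norm(d),'cover',np.arctan2(d[0],d[1])-np.radians(3.07))
print('drum', px2w(t,262/4+220-.4,356/4+100-.4,.102))
a=cv2.imread('pics/raw_t4.png')
E
```

```text
[ 0.69331158 -0.05969502  0.114     ] 0.13708001661080496 cover 1.381070998304305
drum [0.56487553 0.05646057 0.102     ]
```

step_arm(series=[{"ax": 0, "ay": 0, "az": 2, "x": 0, "y": 0, "z": 0, "claw": 0}, {"ax": 0, "ay": 0, "az": 3, "x": 0, "y": 0, "z": 0, "claw": 10}, {"ax": 0, "ay": 0, "az": 3, "x": 0, "y": 0, "z": 0, "claw": 30}, {"ax": 0, "ay": 0, "az": 3, "x": 0, "y": 0, "z": 0, "claw": 50}, {"ax": 0, "ay": 0, "az": 3, "x": 0, "y": 0, "z": 0, "claw": 70}, {"ax": 0, "ay": 0, "az": 3, "x": 0, "y": 0, "z": 0, "claw": 70}])

```text
time_s: 12.1
tool_pos: [0.556, -0.0767, 0.1409]
tool_rot: [-179.9, -0.0, 88.7]
force: [-0.7, 0.5, -1.0]
grip_width: 0.0381
```

```bash
python3 ob.py
```

```text
12.1 pos [ 0.556  -0.0767  0.1409] rot [-1.7991e+02 -4.0000e-02  8.8660e+01] F [-0.7  0.5 -1. ] T [-0.1   0.06 -0.01] g 0.0381 q [-31.  13.  41. 104. -10.  67.  12.]
```

step_arm(series=[{"ax": 0, "ay": 0, "az": 0, "x": 0, "y": 0, "z": 0.03, "claw": 90}, {"ax": 0, "ay": 0, "az": 0, "x": 0, "y": 0, "z": 0.07, "claw": 90}, {"ax": 0, "ay": 0, "az": 0, "x": 0, "y": 0, "z": 0.11, "claw": 90}, {"ax": 0, "ay": 0, "az": 0, "x": 0, "y": 0.03, "z": 0.13, "claw": 90}, {"ax": 0, "ay": 0, "az": 0, "x": -0.005, "y": 0.08, "z": 0.13, "claw": 90}, {"ax": 0, "ay": 0, "az": 0, "x": -0.01, "y": 0.13, "z": 0.13, "claw": 90}, {"ax": 0, "ay": 0, "az": 0, "x": -0.015, "y": 0.18, "z": 0.13, "claw": 90}, {"ax": 0, "ay": 0, "az": 0, "x": -0.02, "y": 0.23, "z": 0.13, "claw": 90}, {"ax": 0, "ay": 0, "az": 0, "x": -0.03, "y": 0.28, "z": 0.13, "claw": 90}, {"ax": 0, "ay": 0, "az": 0, "x": -0.034, "y": 0.325, "z": 0.13, "claw": 90}, {"ax": 0, "ay": 0, "az": 0, "x": -0.034, "y": 0.325, "z": 0.13, "claw": 90}, {"ax": 0, "ay": 0, "az": 0, "x": -0.034, "y": 0.325, "z": 0.13, "claw": 90}])

```text
time_s: 13.3
tool_pos: [0.5217, 0.2491, 0.2706]
tool_rot: [-179.9, 0.1, 88.8]
force: [-0.2, -1.0, 0.6]
grip_width: 0.0782
```

```bash
python3 ob.py; python3 - <<'E'
from h import *
c=snap('wrist','w5.png'); np.save('w5.npy',np.array([c[0],c[1],c[2],*c[3],*c[4].ravel()]))
snap('top','t5.png')
E
```

```text
13.3 pos [0.5217 0.2491 0.2706] rot [-1.7992e+02  8.0000e-02  8.8850e+01] F [-0.2 -1.   0.6] T [-0.12 -0.02  0.05] g 0.0782 q [-53.   9.  28.  91.  -4.  81. -26.]
```

View pics/w5.png

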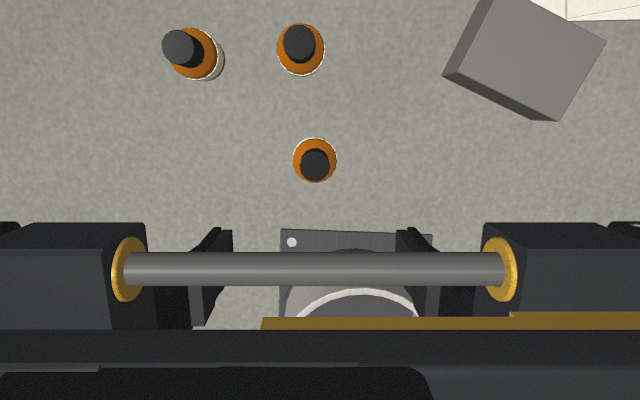

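View pics/t5.png

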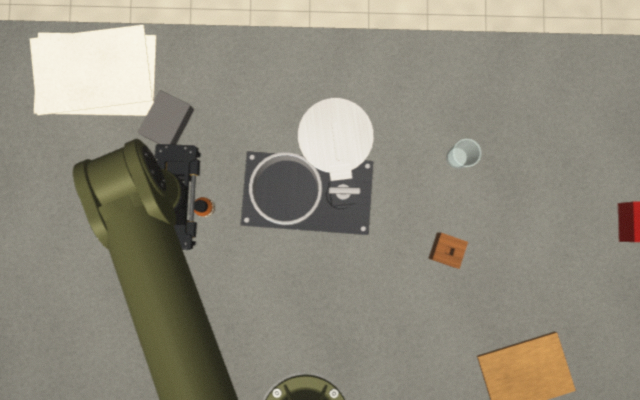

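```bash
python3 - <<'E'
import cv2
a=cv2.imread('pics/raw_w5.png')
cv2.imwrite('pics/w5z.png',cv2.resize(a[15:195,150:350],None,fx=3.3,fy=3.3,interpolation=cv2.INTER_CUBIC))
E
cat > caps.py <<'E'
from h import *
import sys
def caps(fn,npy):
    v=np.load(npy); c=(v[0],v[1],v[2],v[3:6],v[6:].reshape(3,3)); a=cv2.imread(fn).astype(int)
    # predict: find orange pixels to locate; dark blobs near
    m=(a.max(2)<75).astype(np.uint8)[:222]
    n,l,s,ce=cv2.connectedComponentsWithStats(m)
    for i in range(1,n):
        if 300<s[i,4]<2500 and s[i,1]+s[i,3]<218: print('blob',s[i],ce[i].round(1),px2w(c,*ce[i],.08).round(4))
if __name__=='__main__': caps(*sys.argv[1:])
E
python3 caps.py pics/raw_w5.png w5.npy
```

```text
blob [283  25  33  38 968] [299.1  43.5] [0.5104 0.3716 0.08  ]
blob [174  30  30  38 632] [190.5  50.6] [0.4124 0.3677 0.08  ]
blob [443  73 112  48 999] [496.1  96.7] [0.6915 0.322  0.08  ]
blob [300 149  30  32 750] [314.6 164.5] [0.5221 0.262  0.08  ]
```

View pics/w5z.png

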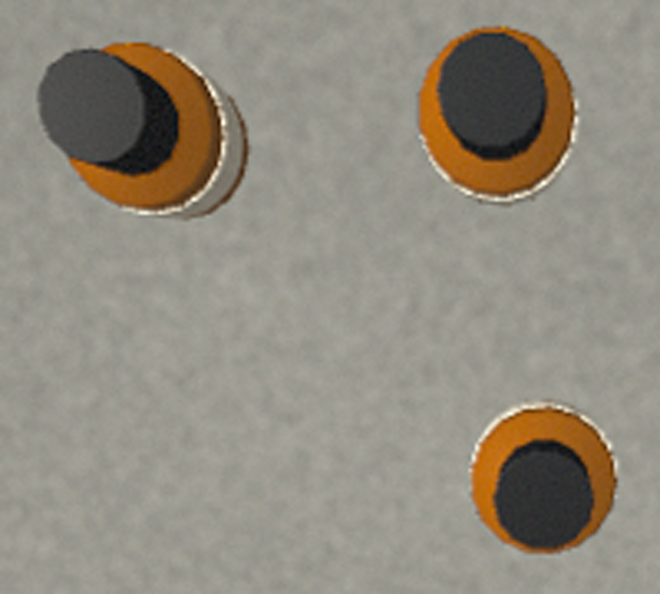

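step_arm(series=[{"ax": 0, "ay": 0, "az": 0, "x": 0, "y": 0.01, "z": -0.05, "claw": 90}, {"ax": 0, "ay": 0, "az": 0, "x": 0, "y": 0.01, "z": -0.1, "claw": 80}, {"ax": 0, "ay": 0, "az": 0, "x": 0, "y": 0.01, "z": -0.145, "claw": 70}, {"ax": 0, "ay": 0, "az": 0, "x": 0, "y": 0.01, "z": -0.175, "claw": 65}, {"ax": 0, "ay": 0, "az": 0, "x": 0, "y": 0.01, "z": -0.2, "claw": 65}, {"ax": 0, "ay": 0, "az": 0, "x": 0, "y": 0.01, "z": -0.213, "claw": 65}, {"ax": 0, "ay": 0, "az": 0, "x": 0, "y": 0.01, "z": -0.213, "claw": 65}], squeeze=20)

```text
time_s: 14.1
tool_pos: [0.522, 0.2557, 0.0569]
tool_rot: [-179.9, 0.1, 88.5]
force: [0.0, 0.5, -0.2]
grip_width: 0.0563
```

```bash
python3 ob.py
```

```text
14.1 pos [0.522  0.2557 0.0569] rot [-1.7986e+02  1.3000e-01  8.8520e+01] F [ 0.   0.5 -0.2] T [-0.1   0.07  0.05] g 0.0563 q [-51.  20.  27. 105. -10.  58. -22.]
```

step_arm(series=[{"ax": 0, "ay": 0, "az": 0, "x": 0, "y": 0.0035, "z": 0, "claw": 60}, {"ax": 0, "ay": 0, "az": 0, "x": 0, "y": 0.0035, "z": 0, "claw": 20}, {"ax": 0, "ay": 0, "az": 0, "x": 0, "y": 0.0035, "z": 0, "claw": 0}, {"ax": 0, "ay": 0, "az": 0, "x": 0, "y": 0.0035, "z": 0, "claw": 0}, {"ax": 0, "ay": 0, "az": 0, "x": 0, "y": 0.0035, "z": 0, "claw": 0}, {"ax": 0, "ay": 0, "az": 0, "x": 0, "y": 0.0035, "z": 0, "claw": 0}, {"ax": 0, "ay": 0, "az": 0, "x": 0, "y": 0.0035, "z": 0, "claw": 0}, {"ax": 0, "ay": 0, "az": 0, "x": 0, "y": 0.0035, "z": 0, "claw": 0}], squeeze=20)

```text
time_s: 14.9
tool_pos: [0.5229, 0.2614, 0.0588]
tool_rot: [180.0, -0.0, 88.6]
force: [-2.0, -0.5, 4.6]
grip_width: 0.0294
```

```bash
python3 ob.py
```

```text
14.9 pos [0.5229 0.2614 0.0588] rot [ 1.7997e+02 -3.0000e-02  8.8650e+01] F [-2.  -0.5  4.6] T [-0.19  0.3   0.01] g 0.0294 q [-52.  20.  27. 104. -10.  58. -22.]
```

step_arm(series=[{"ax": 0, "ay": 0, "az": 0, "x": 0, "y": 0, "z": 0.02, "claw": 0}, {"ax": 0, "ay": 0, "az": 0, "x": 0, "y": 0, "z": 0.06, "claw": 0}, {"ax": 0, "ay": 0, "az": 0, "x": 0, "y": 0, "z": 0.1, "claw": 0}, {"ax": 0, "ay": 0, "az": 0, "x": 0, "y": 0, "z": 0.14, "claw": 0}, {"ax": 0, "ay": 0, "az": 0, "x": 0.01, "y": -0.04, "z": 0.14, "claw": 0}, {"ax": 0, "ay": 0, "az": 0, "x": 0.02, "y": -0.08, "z": 0.14, "claw": 0}, {"ax": 0, "ay": 0, "az": 0, "x": 0.03, "y": -0.12, "z": 0.14, "claw": 0}, {"ax": 0, "ay": 0, "az": 0, "x": 0.04, "y": -0.155, "z": 0.14, "claw": 0}, {"ax": 0, "ay": 0, "az": 0, "x": 0.042, "y": -0.169, "z": 0.14, "claw": 0}, {"ax": 0, "ay": 0, "az": 0, "x": 0.042, "y": -0.169, "z": 0.14, "claw": 0}, {"ax": 0, "ay": 0, "az": 0, "x": 0.042, "y": -0.169, "z": 0.14, "claw": 0}, {"ax": 0, "ay": 0, "az": 0, "x": 0.042, "y": -0.169, "z": 0.14, "claw": 0}])

```text
time_s: 16.1
tool_pos: [0.5641, 0.095, 0.1979]
tool_rot: [-180.0, -0.0, 88.9]
force: [-0.1, -0.3, -1.3]
grip_width: 0.0295
```

```bash
python3 ob.py; python3 - <<'E'
from h import *
snap('scene','s6.png',(220,60,520,330),2.6)
E
```

```text
16.1 pos [0.5641 0.095  0.1979] rot [-1.7995e+02 -5.0000e-02  8.8860e+01] F [-0.1 -0.3 -1.3] T [-0.07  0.04 -0.02] g 0.0295 q [-42.  11.  34.  98.  -6.  73.  -8.]
```

View pics/s6.png

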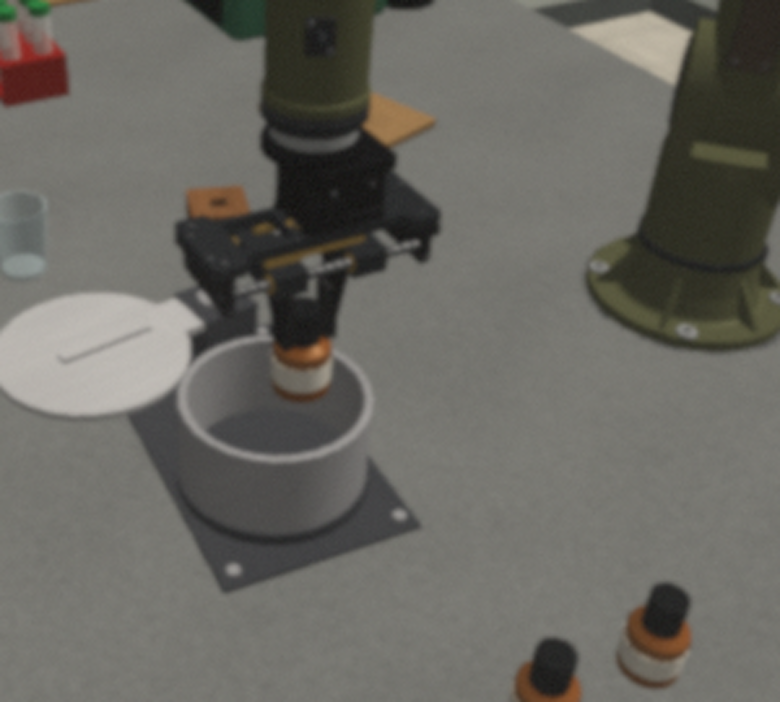

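step_arm(series=[{"ax": 0, "ay": 0, "az": 0, "x": 0, "y": -0.002, "z": -0.02, "claw": 0}, {"ax": 0, "ay": 0, "az": 0, "x": 0, "y": -0.002, "z": -0.045, "claw": 0}, {"ax": 0, "ay": 0, "az": 0, "x": 0, "y": -0.002, "z": -0.07, "claw": 0}, {"ax": 0, "ay": 0, "az": 0, "x": 0, "y": -0.002, "z": -0.095, "claw": 0}, {"ax": 0, "ay": 0, "az": 0, "x": 0, "y": -0.002, "z": -0.112, "claw": 0}, {"ax": 0, "ay": 0, "az": 0, "x": 0, "y": -0.002, "z": -0.12, "claw": 0}, {"ax": 0, "ay": 0, "az": 0, "x": 0, "y": -0.002, "z": -0.124, "claw": 0}, {"ax": 0, "ay": 0, "az": 0, "x": 0, "y": -0.002, "z": -0.125, "claw": 0}, {"ax": 0, "ay": 0, "az": 0, "x": 0, "y": -0.002, "z": -0.125, "claw": 0}])

```text
time_s: 17.05
tool_pos: [0.5653, 0.0906, 0.0741]
tool_rot: [179.9, -0.0, 88.7]
force: [-0.4, -0.2, -1.3]
grip_width: 0.0295
```

```bash
python3 ob.py
```

```text
17.05 pos [0.5653 0.0906 0.0741] rot [ 1.7992e+02 -3.0000e-02  8.8670e+01] F [-0.4 -0.2 -1.3] T [-0.07  0.12 -0.04] g 0.0295 q [-40.  18.  33. 106. -11.  59.  -4.]
```

Not yet in contact; lower slowly 4 mm more, then open.

step_arm(series=[{"ax": 0, "ay": 0, "az": 0, "x": 0, "y": 0, "z": -0.0015, "claw": 0}, {"ax": 0, "ay": 0, "az": 0, "x": 0, "y": 0, "z": -0.003, "claw": 0}, {"ax": 0, "ay": 0, "az": 0, "x": 0, "y": 0, "z": -0.004, "claw": 0}, {"ax": 0, "ay": 0, "az": 0, "x": 0, "y": 0, "z": -0.004, "claw": 0}])

```text
time_s: 17.45
tool_pos: [0.5653, 0.0903, 0.0708]
tool_rot: [179.9, -0.1, 88.6]
force: [-2.1, -0.3, 7.2]
grip_width: 0.0296
```

```bash
python3 ob.py
```

```text
17.45 pos [0.5653 0.0903 0.0708] rot [ 1.7994e+02 -6.0000e-02  8.8640e+01] F [-2.1 -0.3  7.2] T [-0.16  0.64  0.02] g 0.0296 q [-40.  18.  33. 106. -12.  59.  -4.]
```

step_arm(series=[{"ax": 0, "ay": 0, "az": 0, "x": 0, "y": 0, "z": 0.002, "claw": 40}, {"ax": 0, "ay": 0, "az": 0, "x": 0, "y": 0, "z": 0.002, "claw": 50}, {"ax": 0, "ay": 0, "az": 0, "x": 0, "y": 0, "z": 0.002, "claw": 50}, {"ax": 0, "ay": 0, "az": 0, "x": 0, "y": 0, "z": 0.002, "claw": 50}, {"ax": 0, "ay": 0, "az": 0, "x": 0, "y": 0, "z": 0.02, "claw": 50}, {"ax": 0, "ay": 0, "az": 0, "x": 0, "y": 0, "z": 0.06, "claw": 60}, {"ax": 0, "ay": 0, "az": 0, "x": 0, "y": 0, "z": 0.1, "claw": 80}, {"ax": 0, "ay": 0, "az": 0, "x": 0, "y": 0, "z": 0.14, "claw": 80}, {"ax": 0, "ay": 0, "az": 0, "x": -0.01, "y": 0.05, "z": 0.17, "claw": 80}, {"ax": 0, "ay": 0, "az": 0, "x": -0.025, "y": 0.1, "z": 0.18, "claw": 80}, {"ax": 0, "ay": 0, "az": 0, "x": -0.04, "y": 0.15, "z": 0.18, "claw": 80}, {"ax": 0, "ay": 0, "az": 0, "x": -0.05, "y": 0.2, "z": 0.18, "claw": 80}])

```text
time_s: 18.65
tool_pos: [0.5174, 0.2775, 0.2502]
tool_rot: [179.9, -0.1, 88.6]
force: [1.2, 0.4, 0.3]
grip_width: 0.0692
```

step_arm(series=[{"ax": 0, "ay": 0, "az": 0, "x": 0, "y": 0.05, "z": 0, "claw": 80}, {"ax": 0, "ay": 0, "az": 0, "x": 0, "y": 0.07, "z": 0, "claw": 80}, {"ax": 0, "ay": 0, "az": 0, "x": 0, "y": 0.07, "z": 0, "claw": 80}, {"ax": 0, "ay": 0, "az": 0, "x": 0, "y": 0.07, "z": 0, "claw": 80}])

```text
time_s: 19.05
tool_pos: [0.5182, 0.3446, 0.2486]
tool_rot: [180.0, 0.1, 88.6]
force: [0.2, -1.0, -0.3]
grip_width: 0.0697
```

```bash
python3 ob.py; python3 - <<'E'
from h import *
c=snap('wrist','w7.png'); np.save('w7.npy',np.array([c[0],c[1],c[2],*c[3],*c[4].ravel()]))
snap('scene','s7.png')
E
python3 caps.py pics/raw_w7.png w7.npy
```

```text
19.05 pos [0.5182 0.3446 0.2486] rot [1.800e+02 1.200e-01 8.861e+01] F [ 0.2 -1.  -0.3] T [-0.16  0.   -0.05] g 0.0697 q [-57.  15.  26.  87.  -7.  80. -32.]
blob [289 133  32  35 861] [304.7 150. ] [0.5104 0.3742 0.08  ]
blob [ 169  138   41   35 1097] [188.7 154.6] [0.4056 0.3727 0.08  ]
```

View pics/w7.png

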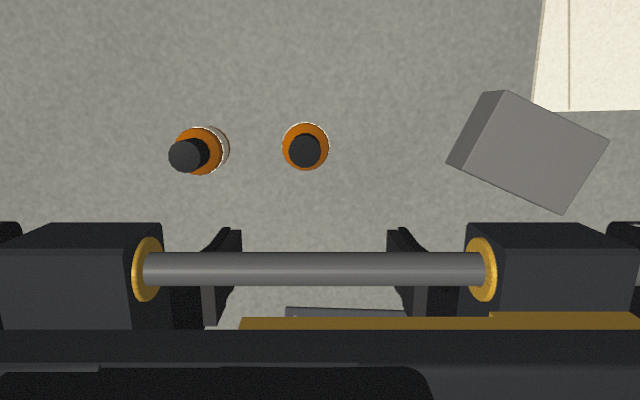

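View pics/s7.png

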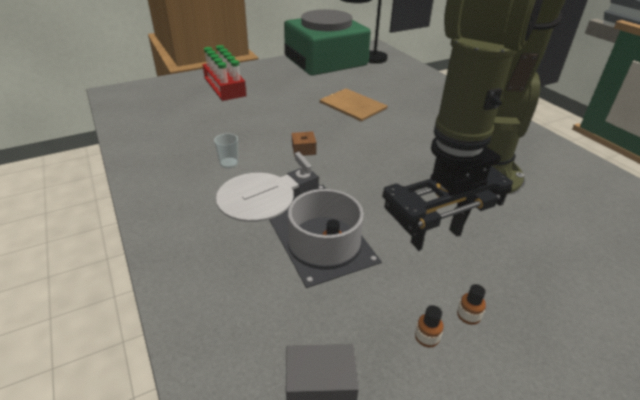

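step_arm(series=[{"ax": 0, "ay": 0, "az": 0, "x": -0.007, "y": 0.025, "z": -0.04, "claw": 75}, {"ax": 0, "ay": 0, "az": 0, "x": -0.007, "y": 0.025, "z": -0.085, "claw": 70}, {"ax": 0, "ay": 0, "az": 0, "x": -0.007, "y": 0.025, "z": -0.13, "claw": 65}, {"ax": 0, "ay": 0, "az": 0, "x": -0.007, "y": 0.025, "z": -0.16, "claw": 65}, {"ax": 0, "ay": 0, "az": 0, "x": -0.007, "y": 0.025, "z": -0.18, "claw": 65}, {"ax": 0, "ay": 0, "az": 0, "x": -0.007, "y": 0.025, "z": -0.189, "claw": 65}, {"ax": 0, "ay": 0, "az": 0, "x": -0.007, "y": 0.025, "z": -0.189, "claw": 65}, {"ax": 0, "ay": 0, "az": 0, "x": -0.007, "y": 0.025, "z": -0.189, "claw": 65}])

```text
time_s: 19.95
tool_pos: [0.512, 0.3706, 0.0616]
tool_rot: [179.9, -0.1, 88.6]
force: [-0.5, 1.5, 0.6]
grip_width: 0.0568
```

```bash
python3 ob.py;  python3 - <<'E'
from h import *
c=snap('scene','s8.png',(330,150,530,360),3.5)
print(((w2px(c,[[.511,.371,.08],[.511,.371,0]])-[330,150])*3.5).round())
E
```

```text
19.95 pos [0.512  0.3706 0.0616] rot [ 1.799e+02 -7.000e-02  8.857e+01] F [-0.5  1.5  0.6] T [-0.1   0.05  0.  ] g 0.0568 q [-57.  25.  23.  97. -11.  60. -32.]
[[362. 564.]
 [336. 654.]]
```

View pics/s8.png

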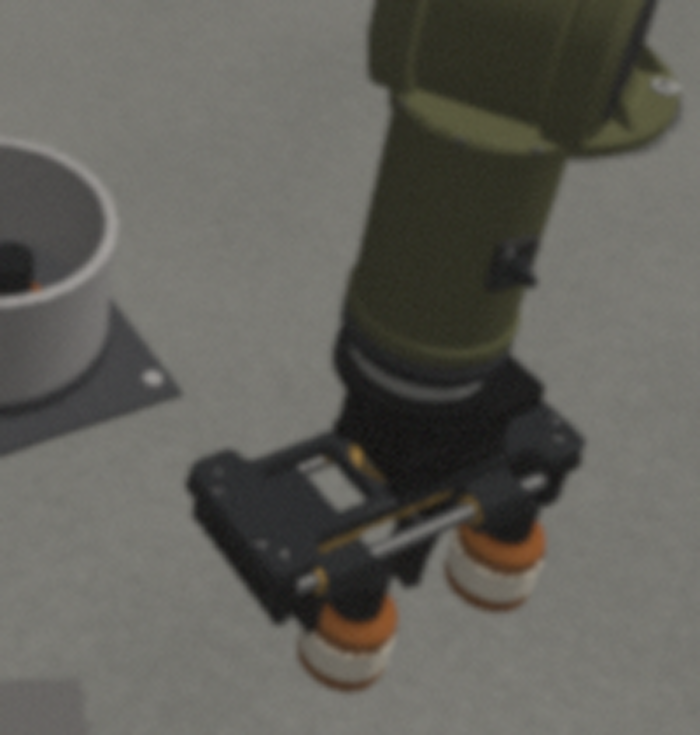

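step_arm(series=[{"ax": 0, "ay": 0, "az": 0, "x": 0, "y": 0.0005, "z": -0.002, "claw": 50}, {"ax": 0, "ay": 0, "az": 0, "x": 0, "y": 0.0005, "z": -0.002, "claw": 20}, {"ax": 0, "ay": 0, "az": 0, "x": 0, "y": 0.0005, "z": -0.002, "claw": 0}, {"ax": 0, "ay": 0, "az": 0, "x": 0, "y": 0.0005, "z": -0.002, "claw": 0}, {"ax": 0, "ay": 0, "az": 0, "x": 0, "y": 0.0005, "z": -0.002, "claw": 0}, {"ax": 0, "ay": 0, "az": 0, "x": 0, "y": 0.0005, "z": -0.002, "claw": 0}, {"ax": 0, "ay": 0, "az": 0, "x": 0, "y": 0.0005, "z": -0.002, "claw": 0}, {"ax": 0, "ay": 0, "az": 0, "x": 0, "y": 0.0005, "z": -0.002, "claw": 0}])

```text
time_s: 20.8
tool_pos: [0.5108, 0.3715, 0.0583]
tool_rot: [180.0, -0.0, 88.7]
force: [-1.4, -0.3, 2.3]
grip_width: 0.0298
```

```bash
python3 ob.py
```

```text
20.8 pos [0.5108 0.3715 0.0583] rot [ 1.800e+02 -1.000e-02  8.865e+01] F [-1.4 -0.3  2.3] T [-0.11  0.17 -0.03] g 0.0298 q [-57.  25.  23.  97. -11.  60. -32.]
```

step_arm(series=[{"ax": 0, "ay": 0, "az": 0, "x": 0, "y": 0, "z": 0.02, "claw": 0}, {"ax": 0, "ay": 0, "az": 0, "x": 0, "y": 0, "z": 0.06, "claw": 0}, {"ax": 0, "ay": 0, "az": 0, "x": 0, "y": 0, "z": 0.1, "claw": 0}, {"ax": 0, "ay": 0, "az": 0, "x": 0.005, "y": -0.02, "z": 0.135, "claw": 0}, {"ax": 0, "ay": 0, "az": 0, "x": 0.015, "y": -0.06, "z": 0.145, "claw": 0}, {"ax": 0, "ay": 0, "az": 0, "x": 0.025, "y": -0.1, "z": 0.145, "claw": 0}, {"ax": 0, "ay": 0, "az": 0, "x": 0.036, "y": -0.145, "z": 0.145, "claw": 0}, {"ax": 0, "ay": 0, "az": 0, "x": 0.048, "y": -0.19, "z": 0.145, "claw": 0}, {"ax": 0, "ay": 0, "az": 0, "x": 0.06, "y": -0.235, "z": 0.145, "claw": 0}, {"ax": 0, "ay": 0, "az": 0, "x": 0.072, "y": -0.28, "z": 0.145, "claw": 0}, {"ax": 0, "ay": 0, "az": 0, "x": 0.08, "y": -0.315, "z": 0.145, "claw": 0}, {"ax": 0, "ay": 0, "az": 0, "x": 0.085, "y": -0.335, "z": 0.145, "claw": 0}])

```text
time_s: 22.0
tool_pos: [0.596, 0.0312, 0.203]
tool_rot: [180.0, 0.1, 88.3]
force: [1.0, -0.2, -0.4]
grip_width: 0.0292
```

step_arm(series=[{"ax": 0, "ay": 0, "az": 0, "x": 0, "y": 0, "z": 0, "claw": 0}, {"ax": 0, "ay": 0, "az": 0, "x": 0, "y": 0, "z": 0, "claw": 0}, {"ax": 0, "ay": 0, "az": 0, "x": 0, "y": 0, "z": 0, "claw": 0}])

```text
time_s: 22.3
tool_pos: [0.5955, 0.0383, 0.2027]
tool_rot: [-180.0, -0.0, 88.8]
force: [0.7, 0.2, -0.8]
grip_width: 0.029
```

```bash
python3 ob.py
```

```text
22.3 pos [0.5955 0.0383 0.2027] rot [-1.7996e+02 -4.0000e-02  8.8780e+01] F [ 0.7  0.2 -0.8] T [-0.05  0.03  0.03] g 0.029 q [-36.  14.  36.  94.  -9.  74.  -0.]
```

step_arm(series=[{"ax": 0, "ay": 0, "az": 0, "x": 0, "y": -0.001, "z": -0.02, "claw": 0}, {"ax": 0, "ay": 0, "az": 0, "x": 0, "y": -0.001, "z": -0.045, "claw": 0}, {"ax": 0, "ay": 0, "az": 0, "x": 0, "y": -0.001, "z": -0.07, "claw": 0}, {"ax": 0, "ay": 0, "az": 0, "x": 0, "y": -0.001, "z": -0.095, "claw": 0}, {"ax": 0, "ay": 0, "az": 0, "x": 0, "y": -0.001, "z": -0.113, "claw": 0}, {"ax": 0, "ay": 0, "az": 0, "x": 0, "y": -0.001, "z": -0.123, "claw": 0}, {"ax": 0, "ay": 0, "az": 0, "x": 0, "y": -0.001, "z": -0.128, "claw": 0}, {"ax": 0, "ay": 0, "az": 0, "x": 0, "y": -0.001, "z": -0.13, "claw": 0}, {"ax": 0, "ay": 0, "az": 0, "x": 0, "y": -0.001, "z": -0.132, "claw": 0}, {"ax": 0, "ay": 0, "az": 0, "x": 0, "y": -0.001, "z": -0.132, "claw": 0}])

```text
time_s: 23.3
tool_pos: [0.5963, 0.0355, 0.0718]
tool_rot: [179.9, -0.0, 88.7]
force: [0.1, -0.0, -1.4]
grip_width: 0.0292
```

```bash
python3 ob.py
```

```text
23.3 pos [0.5963 0.0355 0.0718] rot [ 1.7993e+02 -2.0000e-02  8.8650e+01] F [ 0.1 -0.  -1.4] T [-0.12  0.1  -0.04] g 0.0292 q [-34.  22.  34. 102. -14.  60.   3.]
```

step_arm(series=[{"ax": 0, "ay": 0, "az": 0, "x": 0, "y": 0, "z": -0.0015, "claw": 0}, {"ax": 0, "ay": 0, "az": 0, "x": 0, "y": 0, "z": -0.0025, "claw": 0}, {"ax": 0, "ay": 0, "az": 0, "x": 0, "y": 0, "z": -0.0025, "claw": 0}])

```text
time_s: 23.6
tool_pos: [0.5965, 0.0354, 0.0702]
tool_rot: [179.9, -0.1, 88.6]
force: [-1.8, 0.0, 5.5]
grip_width: 0.0291
```

```bash
python3 ob.py
```

```text
23.6 pos [0.5965 0.0354 0.0702] rot [ 1.7992e+02 -5.0000e-02  8.8640e+01] F [-1.8  0.   5.5] T [-0.09  0.55 -0.02] g 0.0291 q [-34.  22.  34. 102. -14.  60.   4.]
```

step_arm(series=[{"ax": 0, "ay": 0, "az": 0, "x": 0, "y": 0, "z": 0.001, "claw": 40}, {"ax": 0, "ay": 0, "az": 0, "x": 0, "y": 0, "z": 0.001, "claw": 50}, {"ax": 0, "ay": 0, "az": 0, "x": 0, "y": 0, "z": 0.001, "claw": 50}, {"ax": 0, "ay": 0, "az": 0, "x": 0, "y": 0, "z": 0.001, "claw": 50}, {"ax": 0, "ay": 0, "az": 0, "x": 0, "y": 0, "z": 0.02, "claw": 50}, {"ax": 0, "ay": 0, "az": 0, "x": 0, "y": 0, "z": 0.06, "claw": 60}, {"ax": 0, "ay": 0, "az": 0, "x": 0, "y": 0, "z": 0.1, "claw": 80}, {"ax": 0, "ay": 0, "az": 0, "x": 0, "y": 0, "z": 0.14, "claw": 80}, {"ax": 0, "ay": 0, "az": 0, "x": -0.025, "y": 0.04, "z": 0.17, "claw": 80}, {"ax": 0, "ay": 0, "az": 0, "x": -0.05, "y": 0.085, "z": 0.18, "claw": 80}, {"ax": 0, "ay": 0, "az": 0, "x": -0.075, "y": 0.13, "z": 0.18, "claw": 80}, {"ax": 0, "ay": 0, "az": 0, "x": -0.1, "y": 0.175, "z": 0.18, "claw": 80}])

```text
time_s: 24.8
tool_pos: [0.5003, 0.2024, 0.2495]
tool_rot: [179.9, -0.1, 88.6]
force: [0.1, 0.9, -0.6]
grip_width: 0.0695
```

step_arm(series=[{"ax": 0, "ay": 0, "az": 0, "x": -0.025, "y": 0.04, "z": 0, "claw": 80}, {"ax": 0, "ay": 0, "az": 0, "x": -0.05, "y": 0.085, "z": 0, "claw": 80}, {"ax": 0, "ay": 0, "az": 0, "x": -0.08, "y": 0.135, "z": 0, "claw": 80}, {"ax": 0, "ay": 0, "az": 0, "x": -0.08, "y": 0.135, "z": 0, "claw": 80}, {"ax": 0, "ay": 0, "az": 0, "x": -0.08, "y": 0.135, "z": 0, "claw": 80}, {"ax": 0, "ay": 0, "az": 0, "x": -0.08, "y": 0.135, "z": 0, "claw": 80}])

```text
time_s: 25.4
tool_pos: [0.422, 0.3345, 0.2485]
tool_rot: [180.0, 0.1, 88.6]
force: [-0.4, -1.7, -1.3]
grip_width: 0.0698
```

```bash
python3 ob.py; python3 - <<'E'
from h import *
c=snap('wrist','w9.png'); np.save('w9.npy',np.array([c[0],c[1],c[2],*c[3],*c[4].ravel()]))
snap('scene','s9.png')
snap('top','t9.png')
E
python3 caps.py pics/raw_w9.png w9.npy
```

```text
25.4 pos [0.422  0.3345 0.2485] rot [1.7997e+02 6.0000e-02 8.8560e+01] F [-0.4 -1.7 -1.3] T [-0.14  0.03  0.02] g 0.0698 q [-61.   4.  21.  98.  -1.  78. -41.]
blob [274 125  33  34 866] [290.4 141.8] [0.4017 0.3719 0.08  ]
blob [536 153 104  45 569] [589.4 175.2] [0.6743 0.3347 0.08  ]
```

View pics/w9.png

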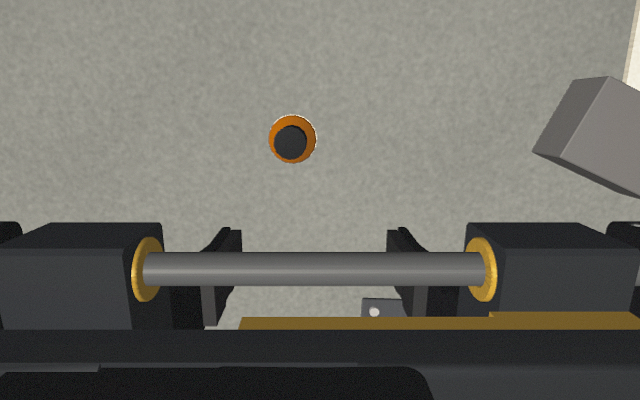

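View pics/t9.png

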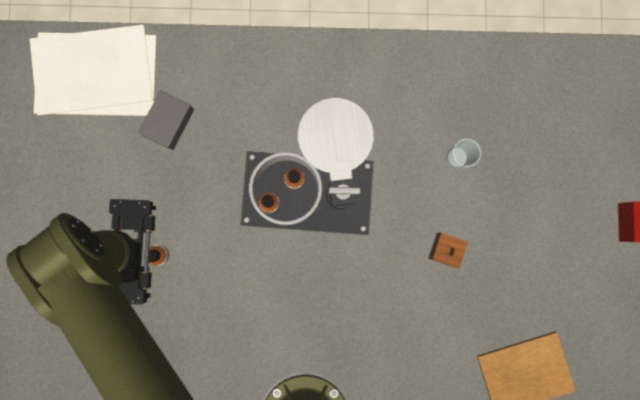

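```bash
python3 - <<'E'
from h import *
t=cam('top')
a=cv2.imread('pics/raw_t9.png'); cv2.imwrite('pics/t9z.png',cv2.resize(a[140:245,230:390],None,fx=5,fy=5,interpolation=cv2.INTER_CUBIC))
E
```

```text
(no output)
```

View pics/t9z.png

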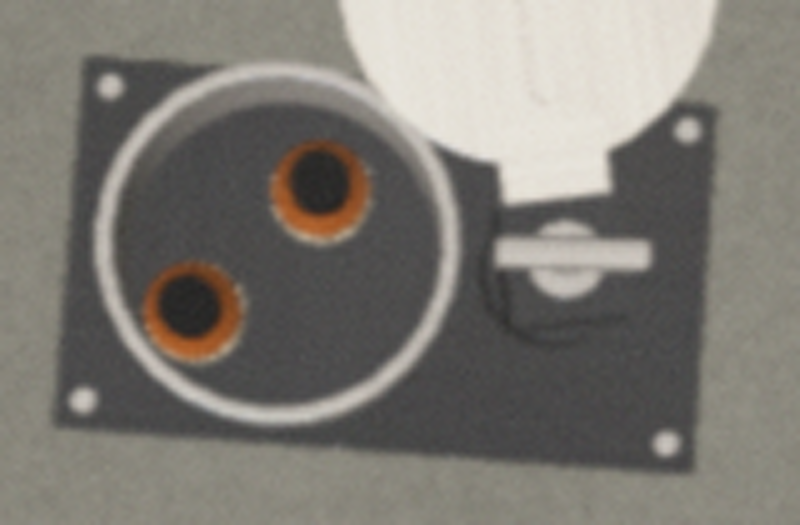

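```bash
python3 - <<'E'
from h import *
t=cam('top')
for u,v in [(320,182),(190,307)]: print(px2w(t,u/5+230-.4,v/5+140-.4,.092).round(4))
print('rim',px2w(t,277/5+230-.4,243/5+140-.4,.102).round(4))
E
```

```text
[0.5962 0.0372 0.092 ]
[0.5356 0.0976 0.092 ]
rim [0.5658 0.0567 0.102 ]
```

step_arm(series=[{"ax": 0, "ay": 0, "az": 0, "x": -0.02, "y": 0.034, "z": -0.03, "claw": 75}, {"ax": 0, "ay": 0, "az": 0, "x": -0.02, "y": 0.034, "z": -0.075, "claw": 70}, {"ax": 0, "ay": 0, "az": 0, "x": -0.02, "y": 0.034, "z": -0.12, "claw": 65}, {"ax": 0, "ay": 0, "az": 0, "x": -0.02, "y": 0.034, "z": -0.155, "claw": 65}, {"ax": 0, "ay": 0, "az": 0, "x": -0.02, "y": 0.034, "z": -0.178, "claw": 65}, {"ax": 0, "ay": 0, "az": 0, "x": -0.02, "y": 0.034, "z": -0.188, "claw": 65}, {"ax": 0, "ay": 0, "az": 0, "x": -0.02, "y": 0.034, "z": -0.188, "claw": 65}, {"ax": 0, "ay": 0, "az": 0, "x": -0.02, "y": 0.034, "z": -0.188, "claw": 65}])

```text
time_s: 26.35
tool_pos: [0.4023, 0.3701, 0.0618]
tool_rot: [179.9, -0.1, 88.6]
force: [-0.1, -0.4, -0.5]
grip_width: 0.0563
```

```bash
python3 ob.py
```

```text
26.35 pos [0.4023 0.3701 0.0618] rot [ 1.7992e+02 -8.0000e-02  8.8580e+01] F [-0.1 -0.4 -0.5] T [-0.1   0.03 -0.02] g 0.0563 q [-62.  15.  19. 109.  -6.  57. -42.]
```

step_arm(series=[{"ax": 0, "ay": 0, "az": 0, "x": 0, "y": 0.0005, "z": -0.002, "claw": 50}, {"ax": 0, "ay": 0, "az": 0, "x": 0, "y": 0.0005, "z": -0.002, "claw": 20}, {"ax": 0, "ay": 0, "az": 0, "x": 0, "y": 0.0005, "z": -0.002, "claw": 0}, {"ax": 0, "ay": 0, "az": 0, "x": 0, "y": 0.0005, "z": -0.002, "claw": 0}, {"ax": 0, "ay": 0, "az": 0, "x": 0, "y": 0.0005, "z": -0.002, "claw": 0}, {"ax": 0, "ay": 0, "az": 0, "x": 0, "y": 0.0005, "z": -0.002, "claw": 0}, {"ax": 0, "ay": 0, "az": 0, "x": 0, "y": 0.0005, "z": -0.002, "claw": 0}, {"ax": 0, "ay": 0, "az": 0, "x": 0, "y": 0.0005, "z": -0.002, "claw": 0}])

```text
time_s: 27.15
tool_pos: [0.4013, 0.3707, 0.0589]
tool_rot: [180.0, -0.0, 88.6]
force: [-0.5, -0.3, 3.3]
grip_width: 0.0292
```

```bash
python3 ob.py
```

```text
27.15 pos [0.4013 0.3707 0.0589] rot [ 1.7997e+02 -3.0000e-02  8.8640e+01] F [-0.5 -0.3  3.3] T [-0.08  0.12 -0.06] g 0.0292 q [-62.  15.  19. 110.  -6.  56. -42.]
```

step_arm(series=[{"ax": 0, "ay": 0, "az": 0, "x": 0, "y": 0, "z": 0.02, "claw": 0}, {"ax": 0, "ay": 0, "az": 0, "x": 0, "y": 0, "z": 0.06, "claw": 0}, {"ax": 0, "ay": 0, "az": 0, "x": 0, "y": 0, "z": 0.105, "claw": 0}, {"ax": 0, "ay": 0, "az": -2, "x": 0.008, "y": -0.02, "z": 0.14, "claw": 0}, {"ax": 0, "ay": 0, "az": -4, "x": 0.022, "y": -0.055, "z": 0.155, "claw": 0}, {"ax": 0, "ay": 0, "az": -6, "x": 0.04, "y": -0.1, "z": 0.155, "claw": 0}, {"ax": 0, "ay": 0, "az": -8, "x": 0.058, "y": -0.145, "z": 0.155, "claw": 0}, {"ax": 0, "ay": 0, "az": -10, "x": 0.076, "y": -0.19, "z": 0.155, "claw": 0}, {"ax": 0, "ay": 0, "az": -12, "x": 0.094, "y": -0.235, "z": 0.155, "claw": 0}, {"ax": 0, "ay": 0, "az": -13, "x": 0.112, "y": -0.28, "z": 0.155, "claw": 0}, {"ax": 0, "ay": 0, "az": -13, "x": 0.13, "y": -0.322, "z": 0.155, "claw": 0}, {"ax": 0, "ay": 0, "az": -13, "x": 0.14, "y": -0.349, "z": 0.155, "claw": 0}])

```text
time_s: 28.35
tool_pos: [0.5414, 0.017, 0.2132]
tool_rot: [180.0, 0.1, 75.4]
force: [-0.1, -0.0, -1.2]
grip_width: 0.0297
```

step_arm(series=[{"ax": 0, "ay": 0, "az": 0, "x": 0, "y": 0, "z": 0, "claw": 0}, {"ax": 0, "ay": 0, "az": 0, "x": 0, "y": 0, "z": 0, "claw": 0}, {"ax": 0, "ay": 0, "az": 0, "x": 0, "y": 0, "z": 0, "claw": 0}, {"ax": 0, "ay": 0, "az": 0, "x": 0, "y": 0, "z": 0, "claw": 0}])

```text
time_s: 28.75
tool_pos: [0.5406, 0.0232, 0.2132]
tool_rot: [-180.0, -0.0, 75.8]
force: [0.3, 0.8, -2.7]
grip_width: 0.0291
```

```bash
python3 ob.py; python3 - <<'E'
from h import *
c=snap('top','t10.png'); snap('scene','s10.png',(220,100,420,290),4)
E
```

```text
28.75 pos [0.5406 0.0232 0.2132] rot [-1.7995e+02 -1.0000e-02  7.5810e+01] F [ 0.3  0.8 -2.7] T [-0.13  0.06  0.01] g 0.0291 q [-41.   6.  39. 101.  -4.  74. -16.]
```

View pics/s10.png

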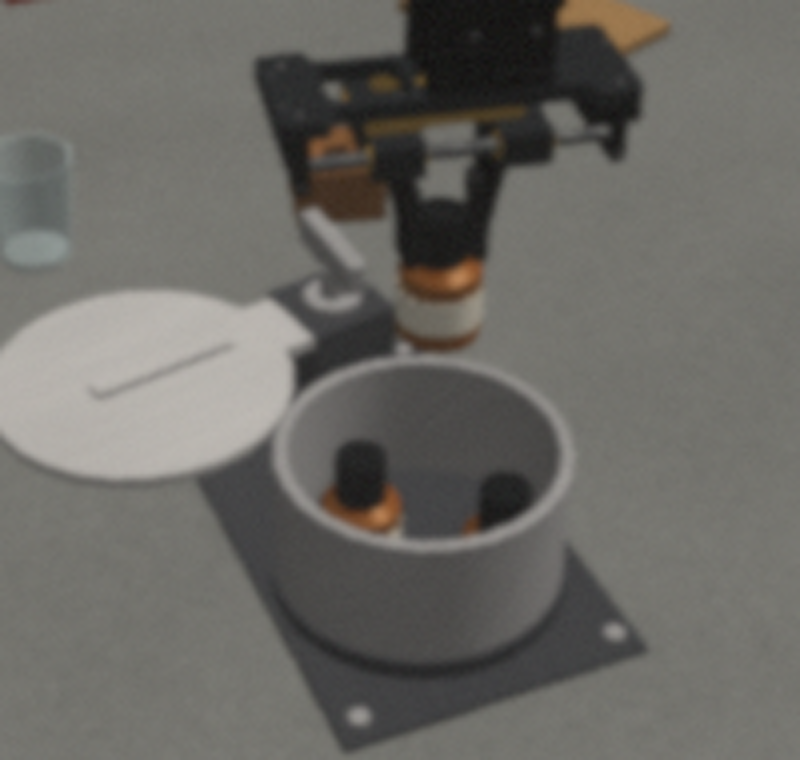

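View pics/t10.png

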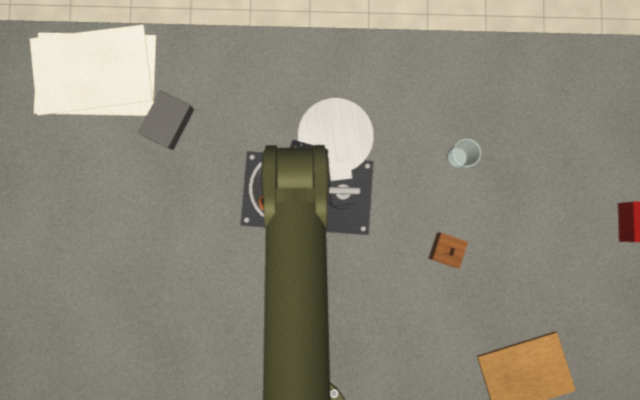

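step_arm(series=[{"ax": 0, "ay": 0, "az": 0, "x": 0, "y": 0, "z": -0.02, "claw": 0}, {"ax": 0, "ay": 0, "az": 0, "x": 0, "y": 0, "z": -0.045, "claw": 0}, {"ax": 0, "ay": 0, "az": 0, "x": 0, "y": 0, "z": -0.07, "claw": 0}, {"ax": 0, "ay": 0, "az": 0, "x": 0, "y": 0, "z": -0.095, "claw": 0}, {"ax": 0, "ay": 0, "az": 0, "x": 0, "y": 0, "z": -0.115, "claw": 0}, {"ax": 0, "ay": 0, "az": 0, "x": 0, "y": 0, "z": -0.13, "claw": 0}, {"ax": 0, "ay": 0, "az": 0, "x": 0, "y": 0, "z": -0.137, "claw": 0}, {"ax": 0, "ay": 0, "az": 0, "x": 0, "y": 0, "z": -0.14, "claw": 0}, {"ax": 0, "ay": 0, "az": 0, "x": 0, "y": 0, "z": -0.142, "claw": 0}, {"ax": 0, "ay": 0, "az": 0, "x": 0, "y": 0, "z": -0.143, "claw": 0}, {"ax": 0, "ay": 0, "az": 0, "x": 0, "y": 0, "z": -0.143, "claw": 0}])

```text
time_s: 29.95
tool_pos: [0.5415, 0.0215, 0.0712]
tool_rot: [179.9, -0.0, 75.6]
force: [0.0, 0.1, -1.6]
grip_width: 0.0298
```

```bash
python3 ob.py
```

```text
29.95 pos [0.5415 0.0215 0.0712] rot [ 1.7994e+02 -4.0000e-02  7.5640e+01] F [ 0.   0.1 -1.6] T [-0.13  0.1  -0.06] g 0.0298 q [-38.  15.  38. 110. -11.  58. -10.]
```

step_arm(series=[{"ax": 0, "ay": 0, "az": 0, "x": 0, "y": 0, "z": -0.001, "claw": 0}, {"ax": 0, "ay": 0, "az": 0, "x": 0, "y": 0, "z": -0.002, "claw": 0}, {"ax": 0, "ay": 0, "az": 0, "x": 0, "y": 0, "z": -0.002, "claw": 0}])

```text
time_s: 30.25
tool_pos: [0.5418, 0.0215, 0.0709]
tool_rot: [180.0, -0.1, 75.6]
force: [-4.2, -0.1, 11.7]
grip_width: 0.0296
```

```bash
python3 ob.py
```

```text
30.25 pos [0.5418 0.0215 0.0709] rot [ 1.7996e+02 -9.0000e-02  7.5640e+01] F [-4.2 -0.1 11.7] T [-0.14  1.15 -0.03] g 0.0296 q [-38.  15.  38. 110. -11.  58. -10.]
```

step_arm(series=[{"ax": 0, "ay": 0, "az": 0, "x": 0, "y": 0, "z": 0.0015, "claw": 40}, {"ax": 0, "ay": 0, "az": 0, "x": 0, "y": 0, "z": 0.0015, "claw": 48}, {"ax": 0, "ay": 0, "az": 0, "x": 0, "y": 0, "z": 0.0015, "claw": 48}, {"ax": 0, "ay": 0, "az": 0, "x": 0, "y": 0, "z": 0.0015, "claw": 48}, {"ax": 0, "ay": 0, "az": 0, "x": 0, "y": 0, "z": 0.02, "claw": 48}, {"ax": 0, "ay": 0, "az": 0, "x": 0, "y": 0, "z": 0.06, "claw": 60}, {"ax": 0, "ay": 0, "az": 0, "x": 0, "y": 0, "z": 0.1, "claw": 80}, {"ax": 0, "ay": 0, "az": 0, "x": 0, "y": 0, "z": 0.14, "claw": 80}, {"ax": 0, "ay": 0, "az": 4, "x": 0, "y": 0, "z": 0.18, "claw": 80}, {"ax": 0, "ay": 0, "az": 9, "x": 0.005, "y": -0.02, "z": 0.2, "claw": 80}, {"ax": 0, "ay": 0, "az": 13, "x": 0.01, "y": -0.06, "z": 0.2, "claw": 80}, {"ax": 0, "ay": 0, "az": 13, "x": 0.015, "y": -0.1, "z": 0.2, "claw": 80}])

```text
time_s: 31.45
tool_pos: [0.5568, -0.0789, 0.2695]
tool_rot: [179.9, -0.0, 88.9]
force: [0.0, -0.5, -0.5]
grip_width: 0.0695
```

step_arm(series=[{"ax": 0, "ay": 0, "az": 0, "x": 0, "y": 0, "z": 0, "claw": 80}, {"ax": 0, "ay": 0, "az": 0, "x": 0, "y": 0, "z": 0, "claw": 80}, {"ax": 0, "ay": 0, "az": 0, "x": 0, "y": 0, "z": 0, "claw": 80}, {"ax": 0, "ay": 0, "az": 0, "x": 0, "y": 0, "z": 0, "claw": 80}])

```text
time_s: 31.85
tool_pos: [0.5561, -0.0769, 0.2683]
tool_rot: [-180.0, -0.0, 88.8]
force: [-0.4, 0.7, 0.2]
grip_width: 0.0694
```

```bash
python3 ob.py; python3 - <<'E'
from h import *
c=snap('wrist','w11.png'); np.save('w11.npy',np.array([c[0],c[1],c[2],*c[3],*c[4].ravel()]))
E
```

```text
31.85 pos [ 0.5561 -0.0769  0.2683] rot [-1.7997e+02 -3.0000e-02  8.8790e+01] F [-0.4  0.7  0.2] T [-0.09  0.07  0.04] g 0.0694 q [-34.   8.  44.  94.  -5.  80.   9.]
```

View pics/w11.png

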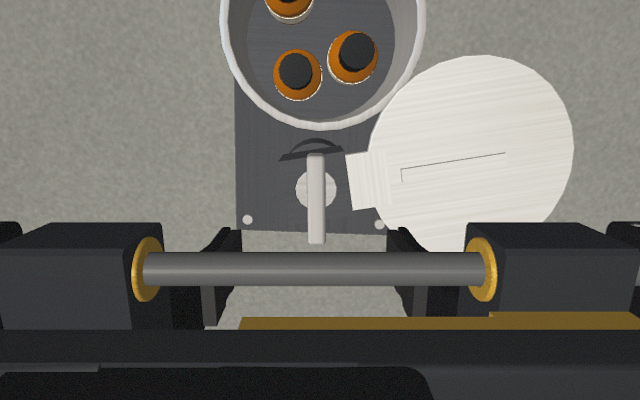

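```bash
python3 - <<'E'
import cv2
a=cv2.imread('pics/raw_w11.png')
cv2.imwrite('pics/w11z.png',cv2.resize(a[130:255,250:400],None,fx=4.5,fy=4.5,interpolation=cv2.INTER_CUBIC))
E
```

```text
(no output)
```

View pics/w11z.png

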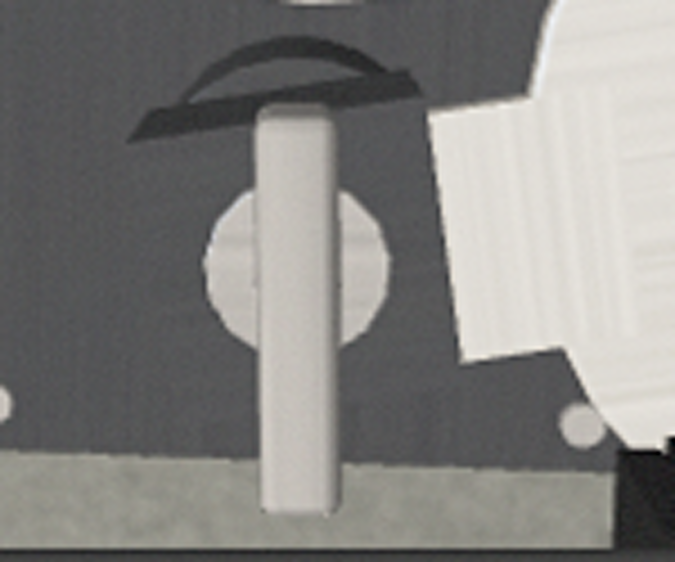

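```bash
python3 - <<'E'
from h import *
v=np.load('w11.npy'); c=(v[0],v[1],v[2],v[3:6],v[6:].reshape(3,3))
def q(L,z): return np.array([px2w(c,u/4.5+250-.4,w/4.5+130-.4,z) for u,w in L])
P=q([(257,115),(336,115),(340,515),(262,515)],.163); print(P.mean(0),[np.linalg.norm(P[i]-P[i-1]) for i in range(4)])
d=P[0]+P[1]-P[3]-P[2]; print(np.degrees(np.arctan2(d[1],d[0])))
print(q([(297,269)],.121))
C=q([(430,113),(462,362)],.114); d=C[0]-C[1]; print('tab edge ang', np.degrees(np.arctan2(d[1],d[0])))
E
```

```text
[ 0.55727042 -0.07788909  0.163     ] [np.float64(0.06878170649583455), np.float64(0.012745006707987169), np.float64(0.06878833924099874), np.float64(0.013393506864033636)]
89.49187393024454
[[ 0.55715056 -0.0785122   0.121     ]]
tab edge ang 97.29489603351425
```

step_arm(series=[{"ax": 0, "ay": 0, "az": 0.7, "x": 0.001, "y": -0.0013, "z": -0.04, "claw": 80}, {"ax": 0, "ay": 0, "az": 0.7, "x": 0.001, "y": -0.0013, "z": -0.08, "claw": 80}, {"ax": 0, "ay": 0, "az": 0.7, "x": 0.001, "y": -0.0013, "z": -0.105, "claw": 70}, {"ax": 0, "ay": 0, "az": 0.7, "x": 0.001, "y": -0.0013, "z": -0.12, "claw": 60}, {"ax": 0, "ay": 0, "az": 0.7, "x": 0.001, "y": -0.0013, "z": -0.126, "claw": 50}, {"ax": 0, "ay": 0, "az": 0.7, "x": 0.001, "y": -0.0013, "z": -0.126, "claw": 50}, {"ax": 0, "ay": 0, "az": 0.7, "x": 0.001, "y": -0.0013, "z": -0.126, "claw": 50}])

```text
time_s: 32.6
tool_pos: [0.5581, -0.0799, 0.1439]
tool_rot: [179.9, 0.0, 89.4]
force: [0.5, 1.1, 0.5]
grip_width: 0.045
```

```bash
python3 ob.py
```

```text
32.6 pos [ 0.5581 -0.0799  0.1439] rot [179.87   0.    89.36] F [0.5 1.1 0.5] T [-0.13  0.05  0.01] g 0.045 q [-32.  14.  43. 103. -10.  67.  13.]
```

step_arm(series=[{"ax": 0, "ay": 0, "az": 0, "x": -0.0007, "y": 0.0015, "z": -0.002, "claw": 50}, {"ax": 0, "ay": 0, "az": 0, "x": -0.0007, "y": 0.0015, "z": -0.002, "claw": 50}, {"ax": 0, "ay": 0, "az": 0, "x": -0.0007, "y": 0.0015, "z": -0.002, "claw": 20}, {"ax": 0, "ay": 0, "az": 0, "x": -0.0007, "y": 0.0015, "z": -0.002, "claw": 0}, {"ax": 0, "ay": 0, "az": 0, "x": -0.0007, "y": 0.0015, "z": -0.002, "claw": 0}, {"ax": 0, "ay": 0, "az": 0, "x": -0.0007, "y": 0.0015, "z": -0.002, "claw": 0}, {"ax": 0, "ay": 0, "az": 0, "x": -0.0007, "y": 0.0015, "z": -0.002, "claw": 0}, {"ax": 0, "ay": 0, "az": 0, "x": -0.0007, "y": 0.0015, "z": -0.002, "claw": 0}, {"ax": 0, "ay": 0, "az": 0, "x": -0.0007, "y": 0.0015, "z": -0.002, "claw": 0}, {"ax": 0, "ay": 0, "az": 0, "x": -0.0007, "y": 0.0015, "z": -0.002, "claw": 0}], squeeze=60)

```text
time_s: 33.6
tool_pos: [0.5572, -0.0784, 0.1409]
tool_rot: [179.9, 0.0, 89.4]
force: [4.7, -0.2, -0.9]
grip_width: 0.0135
```

```bash
python3 ob.py
```

```text
33.6 pos [ 0.5572 -0.0784  0.1409] rot [1.7988e+02 2.0000e-02 8.9350e+01] F [ 4.7 -0.2 -0.9] T [-0.17 -1.04 -0.  ] g 0.0135 q [-32.  14.  43. 104. -10.  66.  13.]
```

step_arm(series=[{"ax": 0, "ay": 0, "az": 5, "x": -0.0005, "y": 0, "z": 0, "claw": 0}, {"ax": 0, "ay": 0, "az": 10, "x": -0.0005, "y": 0, "z": 0, "claw": 0}, {"ax": 0, "ay": 0, "az": 15, "x": -0.0005, "y": 0, "z": 0, "claw": 0}, {"ax": 0, "ay": 0, "az": 20, "x": -0.0005, "y": 0, "z": 0, "claw": 0}, {"ax": 0, "ay": 0, "az": 25, "x": -0.0005, "y": 0, "z": 0, "claw": 0}, {"ax": 0, "ay": 0, "az": 29, "x": -0.0005, "y": 0, "z": 0, "claw": 0}])

```text
time_s: 34.2
tool_pos: [0.5569, -0.0787, 0.1409]
tool_rot: [179.9, 0.1, 118.5]
force: [4.2, -0.4, -2.7]
grip_width: 0.0139
```

```bash
python3 ob.py
```

```text
34.2 pos [ 0.5569 -0.0787  0.1409] rot [1.7988e+02 1.0000e-01 1.1848e+02] F [ 4.2 -0.4 -2.7] T [-0.27 -1.2  -0.23] g 0.0139 q [-29.  13.  39. 104.  -9.  66.  41.]
```

step_arm(series=[{"ax": 0, "ay": 0, "az": 5, "x": 0, "y": 0, "z": 0, "claw": 0}, {"ax": 0, "ay": 0, "az": 10, "x": 0, "y": 0, "z": 0, "claw": 0}, {"ax": 0, "ay": 0, "az": 15, "x": 0, "y": 0, "z": 0, "claw": 0}, {"ax": 0, "ay": 0, "az": 20, "x": 0, "y": 0, "z": 0, "claw": 0}, {"ax": 0, "ay": 0, "az": 25, "x": 0, "y": 0, "z": 0, "claw": 0}, {"ax": 0, "ay": 0, "az": 30, "x": 0, "y": 0, "z": 0, "claw": 0}, {"ax": 0, "ay": 0, "az": 35, "x": 0, "y": 0, "z": 0, "claw": 0}, {"ax": 0, "ay": 0, "az": 40, "x": 0, "y": 0, "z": 0, "claw": 0}, {"ax": 0, "ay": 0, "az": 45, "x": 0, "y": 0, "z": 0, "claw": 0}, {"ax": 0, "ay": 0, "az": 50, "x": 0, "y": 0, "z": 0, "claw": 0}, {"ax": 0, "ay": 0, "az": 54, "x": 0, "y": 0, "z": 0, "claw": 0}])

```text
time_s: 35.3
tool_pos: [0.5565, -0.0797, 0.1409]
tool_rot: [-179.9, 0.1, 172.4]
force: [4.9, -2.0, -1.1]
grip_width: 0.0138
```

```bash
python3 ob.py
```

```text
35.3 pos [ 0.5565 -0.0797  0.1409] rot [-1.7993e+02  1.1000e-01  1.7244e+02] F [ 4.9 -2.  -1.1] T [-0.49 -1.03 -0.27] g 0.0138 q [-23.  12.  32. 104.  -7.  66.  94.]
```

step_arm(series=[{"ax": 0, "ay": 0, "az": 3, "x": 0, "y": 0, "z": 0, "claw": 0}, {"ax": 0, "ay": 0, "az": 6, "x": 0, "y": 0, "z": 0, "claw": 0}, {"ax": 0, "ay": 0, "az": 8, "x": 0, "y": 0, "z": 0, "claw": 0}, {"ax": 0, "ay": 0, "az": 8, "x": 0, "y": 0, "z": 0, "claw": 0}])

```text
time_s: 35.7
tool_pos: [0.5565, -0.0798, 0.1409]
tool_rot: [-179.9, 0.1, -179.7]
force: [2.6, -3.1, 0.3]
grip_width: 0.0133
```

```bash
python3 ob.py
```

```text
35.7 pos [ 0.5565 -0.0798  0.1409] rot [-1.7991e+02  1.0000e-01 -1.7972e+02] F [ 2.6 -3.1  0.3] T [-0.78 -1.08 -0.09] g 0.0133 q [-22.  12.  31. 103.  -7.  66. 101.]
```

step_arm(series=[{"ax": 0, "ay": 0, "az": 2, "x": 0, "y": 0, "z": 0, "claw": 0}, {"ax": 0, "ay": 0, "az": 4, "x": 0, "y": 0, "z": 0, "claw": 0}, {"ax": 0, "ay": 0, "az": 4, "x": 0, "y": 0, "z": 0, "claw": 0}])

```text
time_s: 36.0
tool_pos: [0.5565, -0.0798, 0.1409]
tool_rot: [-179.9, 0.1, -175.7]
force: [4.0, -2.8, -1.2]
grip_width: 0.0139
```

```bash
python3 ob.py
```

```text
36.0 pos [ 0.5565 -0.0798  0.1409] rot [-1.7989e+02  9.0000e-02 -1.7574e+02] F [ 4.  -2.8 -1.2] T [-0.81 -1.09 -0.15] g 0.0139 q [-22.  12.  31. 103.  -7.  66. 105.]
```

step_arm(series=[{"ax": 0, "ay": 0, "az": 2, "x": 0, "y": 0, "z": 0, "claw": 0}, {"ax": 0, "ay": 0, "az": 4, "x": 0, "y": 0, "z": 0, "claw": 0}, {"ax": 0, "ay": 0, "az": 4, "x": 0, "y": 0, "z": 0, "claw": 0}])

```text
time_s: 36.3
tool_pos: [0.5565, -0.0799, 0.1409]
tool_rot: [-179.9, 0.1, -171.7]
force: [3.6, -3.6, -2.0]
grip_width: 0.0141
```

```bash
python3 ob.py; python3 - <<'E'
from h import *
snap('top','t12.png',(220,100,420,250),4); snap('wrist','w12.png')
E
```

```text
36.3 pos [ 0.5565 -0.0799  0.1409] rot [-1.7988e+02  9.0000e-02 -1.7174e+02] F [ 3.6 -3.6 -2. ] T [-0.82 -1.09 -0.08] g 0.0141 q [-21.  12.  30. 103.  -7.  66. 109.]
```

View pics/t12.png

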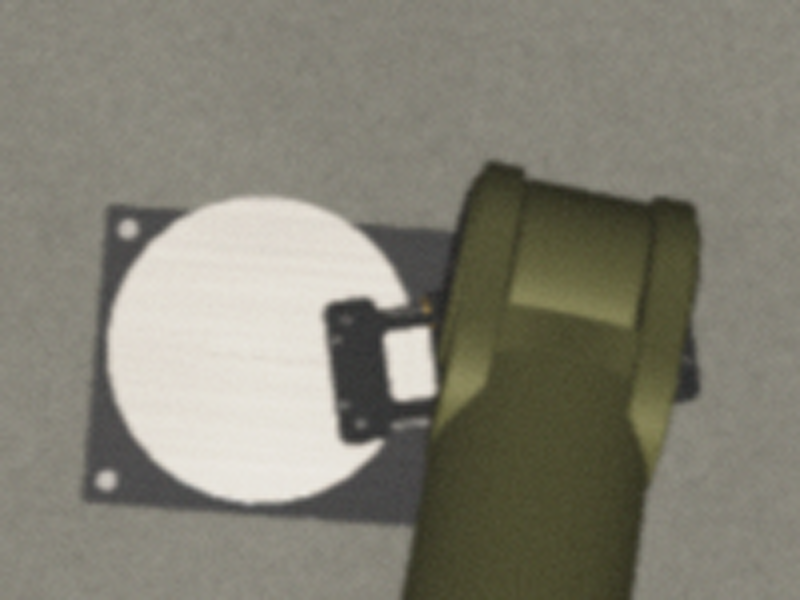

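View pics/w12.png

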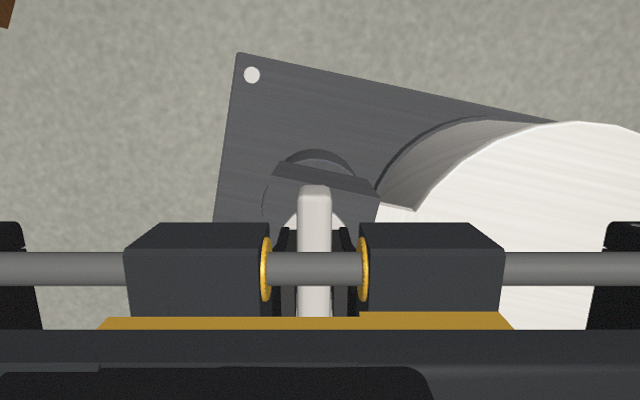

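```bash
python3 - <<'E'
from h import *
t=cam('top')
a=cv2.imread('pics/raw_t12.png').astype(int)
m=(a.min(2)>150).astype(np.uint8); n,l,s,c=cv2.connectedComponentsWithStats(m); i=1+s[1:,4].argmax()
k=cv2.findContours((l==i).astype(np.uint8),0,1)[0]; k=max(k,key=cv2.contourArea)[:,0]
k=k[k[:,0]<300].astype(float)
A=np.c_[2*k,np.ones(len(k))]; r=np.linalg.lstsq(A,(k**2).sum(1),rcond=None)[0]; print(r[:2],np.sqrt(r[2]+r[0]**2+r[1]**2))
C=px2w(t,*r[:2],.114); S=np.array([.5575,-.0783]); d=C[:2]-S
print(C,np.linalg.norm(d),'cover',np.arctan2(d[0],d[1])-np.radians(3.07))
E
```

```text
[145.67702673  11.44538461] 89.64785707566406
[0.98087567 0.39485601 0.114     ] 0.6349201272530242 cover 0.6763480396108363
```

```bash
python3 - <<'E'
from h import *
t=cam('top')
a=cv2.imread('pics/raw_t12.png').astype(int)
m=(a.min(2)>150).astype(np.uint8); n,l,s,c=cv2.connectedComponentsWithStats(m); i=l[180,270]
k=cv2.findContours((l==i).astype(np.uint8),0,1)[0]; k=max(k,key=cv2.contourArea)[:,0]
k=k[k[:,0]<300].astype(float)
A=np.c_[2*k,np.ones(len(k))]; r=np.linalg.lstsq(A,(k**2).sum(1),rcond=None)[0]; print(r[:2],np.sqrt(r[2]+r[0]**2+r[1]**2))
C=px2w(t,*r[:2],.112); S=np.array([.5575,-.0783]); d=C[:2]-S
print(C,np.linalg.norm(d),'cover',np.arctan2(d[0],d[1])-np.radians(3.07))
E
```

```text
[284.95487012 186.88810224] 38.03760663191607
[0.56799357 0.05649504 0.112     ] 0.1352028729129123 cover 0.024110052502823123
```

step_arm(series=[{"ax": 0, "ay": 0, "az": 2, "x": 0, "y": 0, "z": 0, "claw": 0}, {"ax": 0, "ay": 0, "az": 4, "x": 0, "y": 0, "z": 0, "claw": 0}, {"ax": 0, "ay": 0, "az": 4, "x": 0, "y": 0, "z": 0, "claw": 0}])

```text
time_s: 36.7
tool_pos: [0.5565, -0.08, 0.1409]
tool_rot: [-179.9, 0.1, -167.8]
force: [4.4, -2.0, -0.8]
grip_width: 0.0141
```

```bash
python3 - <<'E'
from h import *
for i in range(3):
  o=status.get_obs(); print(o['force'].round(2),o['wrist_torque'].round(3),o['effort'].round(2),o['tool_rot'].round(2))
snap('wrist','w13.png',(220,130,420,280),4)
snap('top','t13.png',(220,100,420,250),4)
E
python3 - <<'E'
import sys; sys.path.insert(0,'.')
from h import *
t=cam('top')
a=cv2.imread('pics/raw_t13.png').astype(int)
m=(a.min(2)>150).astype(np.uint8); n,l,s,c=cv2.connectedComponentsWithStats(m); i=l[180,270]
k=cv2.findContours((l==i).astype(np.uint8),0,1)[0]; k=max(k,key=cv2.contourArea)[:,0]
k=k[k[:,0]<300].astype(float)
A=np.c_[2*k,np.ones(len(k))]; r=np.linalg.lstsq(A,(k**2).sum(1),rcond=None)[0]
C=px2w(t,*r[:2],.112); S=np.array([.5575,-.0783]); d=C[:2]-S
print(C,'cover',np.arctan2(d[0],d[1])-np.radians(3.07))
E
```

```text
[ 4.36 -2.01 -0.82] [-0.769 -1.128 -0.553] [ -1.99 -36.07   1.29 -26.68  -0.51   2.04   0.75] [-1.7989e+02  9.0000e-02 -1.6782e+02]
[ 4.36 -2.01 -0.82] [-0.769 -1.128 -0.553] [ -1.99 -36.07   1.29 -26.68  -0.51   2.04   0.75] [-1.7989e+02  9.0000e-02 -1.6782e+02]
[ 4.36 -2.01 -0.82] [-0.769 -1.128 -0.553] [ -1.99 -36.07   1.29 -26.68  -0.51   2.04   0.75] [-1.7989e+02  9.0000e-02 -1.6782e+02]
[0.56656351 0.0600191  0.112     ] cover 0.011850912211490996
```

View pics/w13.png

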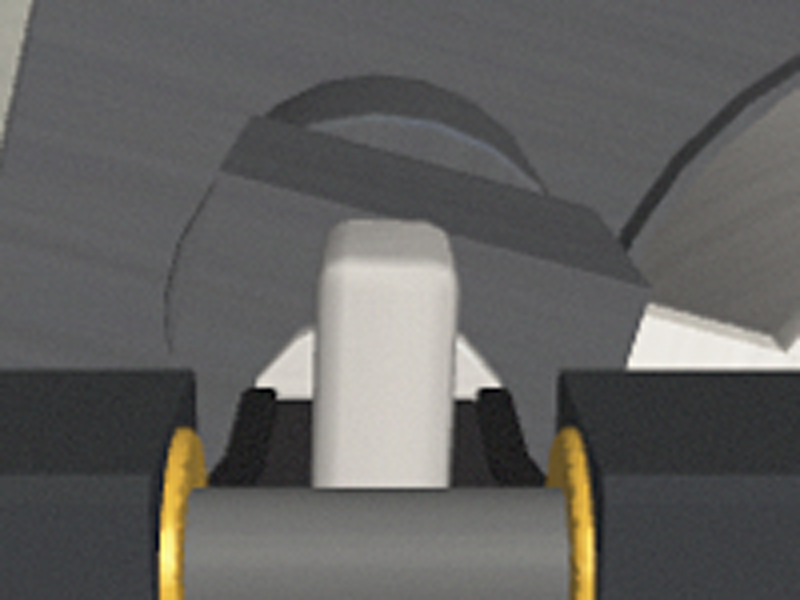

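step_arm(series=[{"ax": 0, "ay": 0, "az": -5, "x": 0, "y": 0, "z": 0, "claw": 0}, {"ax": 0, "ay": 0, "az": -10, "x": 0.0005, "y": 0, "z": 0, "claw": 0}, {"ax": 0, "ay": 0, "az": -14, "x": 0.001, "y": -0.0005, "z": 0, "claw": 0}, {"ax": 0, "ay": 0, "az": -14, "x": 0.001, "y": -0.0005, "z": 0, "claw": 0}])

```text
time_s: 37.2
tool_pos: [0.5561, -0.0793, 0.1407]
tool_rot: [-180.0, -0.1, 178.3]
force: [-0.9, -2.2, 3.9]
grip_width: 0.0141
```

```bash
python3 ob.py
```

```text
37.2 pos [ 0.5561 -0.0793  0.1407] rot [-1.7998e+02 -1.0000e-01  1.7828e+02] F [-0.9 -2.2  3.9] T [-0.51 -0.02  0.04] g 0.0141 q [-22.  12.  31. 103.  -7.  66. 100.]
```

step_arm(series=[{"ax": 0, "ay": 0, "az": 0, "x": 0, "y": 0, "z": 0.008, "claw": 0}, {"ax": 0, "ay": 0, "az": 0, "x": 0, "y": 0, "z": 0.018, "claw": 0}, {"ax": 0, "ay": 0, "az": 0, "x": 0, "y": 0, "z": 0.028, "claw": 0}, {"ax": 0, "ay": 0, "az": 0, "x": 0, "y": 0, "z": 0.04, "claw": 0}, {"ax": 0, "ay": 0, "az": 0, "x": 0, "y": 0, "z": 0.06, "claw": 0}, {"ax": 0, "ay": 0, "az": 0, "x": 0, "y": 0, "z": 0.08, "claw": 0}, {"ax": 0, "ay": 0, "az": 0, "x": 0, "y": 0, "z": 0.08, "claw": 0}, {"ax": 0, "ay": 0, "az": 0, "x": 0, "y": 0, "z": 0.08, "claw": 0}])

```text
time_s: 38.0
tool_pos: [0.5568, -0.0786, 0.2209]
tool_rot: [180.0, 0.0, 178.4]
force: [-0.9, -0.2, -2.6]
grip_width: 0.0134
```

```bash
python3 ob.py; python3 - <<'E'
from h import *
snap('wrist','w14.png',(200,80,440,260),3.3)
E
```

```text
38.0 pos [ 0.5568 -0.0786  0.2209] rot [1.7996e+02 3.0000e-02 1.7837e+02] F [-0.9 -0.2 -2.6] T [ 0.05  0.02 -0.03] g 0.0134 q [-23.   8.  32.  98.  -5.  75.  98.]
```

View pics/w14.png

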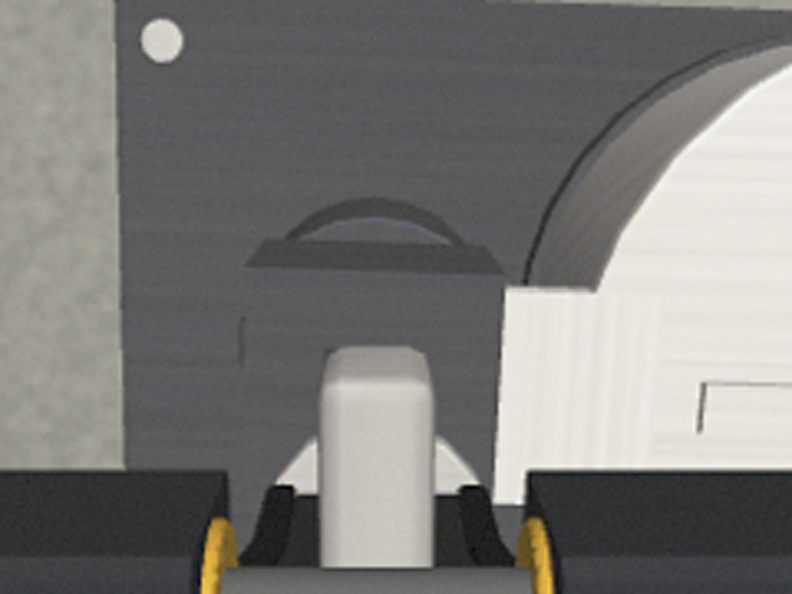

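step_arm(series=[{"ax": 0, "ay": 0, "az": -2, "x": -0.015, "y": -0.03, "z": 0, "claw": 0}, {"ax": 0, "ay": 0, "az": -4, "x": -0.035, "y": -0.07, "z": 0, "claw": 0}, {"ax": 0, "ay": 0, "az": -6, "x": -0.055, "y": -0.11, "z": 0, "claw": 0}, {"ax": 0, "ay": 0, "az": -9, "x": -0.075, "y": -0.15, "z": 0, "claw": 0}, {"ax": 0, "ay": 0, "az": -12, "x": -0.095, "y": -0.19, "z": 0, "claw": 0}, {"ax": 0, "ay": 0, "az": -15, "x": -0.115, "y": -0.23, "z": 0, "claw": 0}, {"ax": 0, "ay": 0, "az": -16.4, "x": -0.13, "y": -0.26, "z": 0, "claw": 0}, {"ax": 0, "ay": 0, "az": -16.4, "x": -0.135, "y": -0.272, "z": 0, "claw": 0}, {"ax": 0, "ay": 0, "az": -16.4, "x": -0.135, "y": -0.272, "z": -0.03, "claw": 0}, {"ax": 0, "ay": 0, "az": -16.4, "x": -0.135, "y": -0.272, "z": -0.06, "claw": 0}, {"ax": 0, "ay": 0, "az": -16.4, "x": -0.135, "y": -0.272, "z": -0.08, "claw": 0}, {"ax": 0, "ay": 0, "az": -16.4, "x": -0.135, "y": -0.272, "z": -0.08, "claw": 0}])

```text
time_s: 39.25
tool_pos: [0.4188, -0.3491, 0.1367]
tool_rot: [179.9, -0.5, 161.9]
force: [-0.2, -0.0, -2.9]
grip_width: 0.0139
```

step_arm(series=[{"ax": 0, "ay": 0, "az": 0, "x": 0, "y": 0, "z": 0, "claw": 0}, {"ax": 0, "ay": 0, "az": 0, "x": 0, "y": 0, "z": 0, "claw": 0}, {"ax": 0, "ay": 0, "az": 0, "x": 0, "y": 0, "z": 0, "claw": 0}])

```text
time_s: 39.55
tool_pos: [0.4225, -0.3514, 0.1418]
tool_rot: [-180.0, 0.1, 162.0]
force: [0.6, 0.0, -1.6]
grip_width: 0.0138
```

```bash
python3 ob.py; python3 - <<'E'
from h import *
snap('wrist','w15.png',(200,80,440,260),3.3); snap('top','t15.png')
E
```

```text
39.55 pos [ 0.4225 -0.3514  0.1418] rot [-1.7999e+02  1.3000e-01  1.6195e+02] F [ 0.6  0.  -1.6] T [0.02 0.05 0.04] g 0.0138 q [ -4.  12.  46. 106.  -9.  66. 117.]
```

View pics/w15.png

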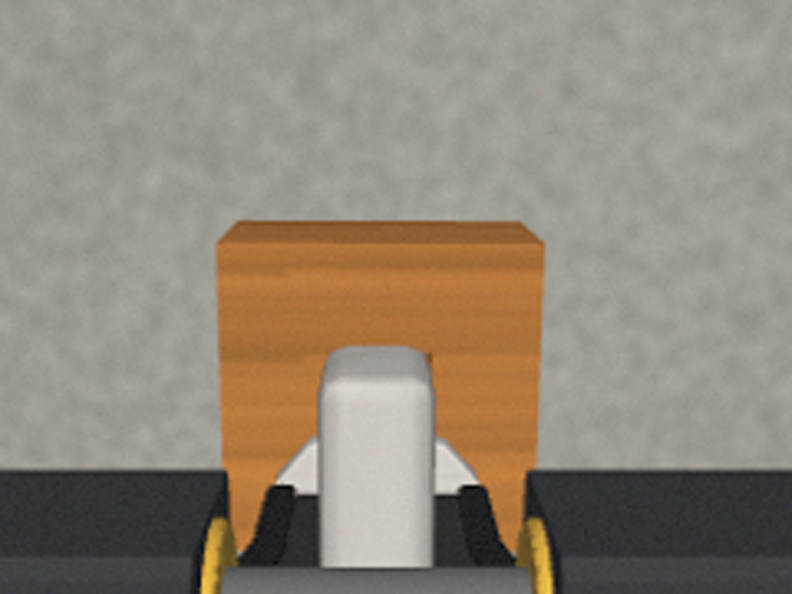

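View pics/t15.png

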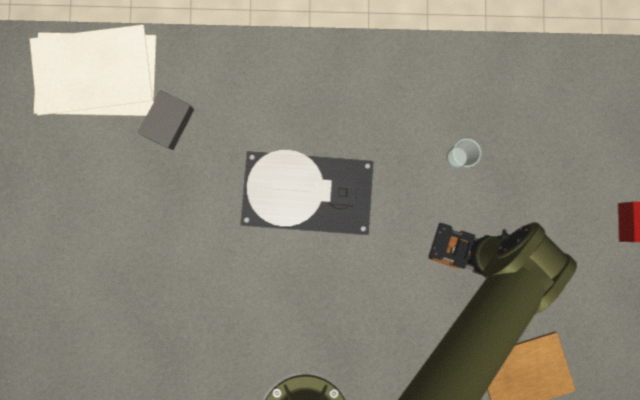

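step_arm(series=[{"ax": 0, "ay": 0, "az": 0, "x": -0.0006, "y": 0.0008, "z": -0.015, "claw": 0}, {"ax": 0, "ay": 0, "az": 0, "x": -0.0006, "y": 0.0008, "z": -0.03, "claw": 0}, {"ax": 0, "ay": 0, "az": 0, "x": -0.0006, "y": 0.0008, "z": -0.036, "claw": 0}, {"ax": 0, "ay": 0, "az": 0, "x": -0.0006, "y": 0.0008, "z": -0.036, "claw": 0}, {"ax": 0, "ay": 0, "az": 0, "x": -0.0006, "y": 0.0008, "z": -0.036, "claw": 0}])

```text
time_s: 40.15
tool_pos: [0.4211, -0.3501, 0.1043]
tool_rot: [-180.0, -0.0, 161.9]
force: [0.4, -0.7, -2.3]
grip_width: 0.0135
```

```bash
python3 ob.py
```

```text
40.15 pos [ 0.4211 -0.3501  0.1043] rot [-1.7999e+02 -4.0000e-02  1.6193e+02] F [ 0.4 -0.7 -2.3] T [-0.04 -0.01 -0.02] g 0.0135 q [ -3.  15.  45. 108. -12.  62. 119.]
```

Target (0.4218, −0.3505); descend slowly.

step_arm(series=[{"ax": 0, "ay": 0, "az": 0, "x": 0.0006, "y": -0.0004, "z": -0.003, "claw": 0}, {"ax": 0, "ay": 0, "az": 0, "x": 0.0006, "y": -0.0004, "z": -0.007, "claw": 0}, {"ax": 0, "ay": 0, "az": 0, "x": 0.0006, "y": -0.0004, "z": -0.011, "claw": 0}, {"ax": 0, "ay": 0, "az": 0, "x": 0.0006, "y": -0.0004, "z": -0.015, "claw": 0}, {"ax": 0, "ay": 0, "az": 0, "x": 0.0006, "y": -0.0004, "z": -0.015, "claw": 0}])

```text
time_s: 40.65
tool_pos: [0.4215, -0.3501, 0.0889]
tool_rot: [180.0, -0.1, 161.9]
force: [0.9, -0.6, -1.8]
grip_width: 0.0139
```

```bash
python3 ob.py
```

```text
40.65 pos [ 0.4215 -0.3501  0.0889] rot [ 1.7998e+02 -6.0000e-02  1.6194e+02] F [ 0.9 -0.6 -1.8] T [ 0.02  0.01 -0.05] g 0.0139 q [ -2.  16.  45. 109. -13.  61. 120.]
```

Shank is entering freely. Continue to home.

step_arm(series=[{"ax": 0, "ay": 0, "az": 0, "x": 0, "y": 0, "z": -0.005, "claw": 0}, {"ax": 0, "ay": 0, "az": 0, "x": 0, "y": 0, "z": -0.01, "claw": 0}, {"ax": 0, "ay": 0, "az": 0, "x": 0, "y": 0, "z": -0.014, "claw": 0}, {"ax": 0, "ay": 0, "az": 0, "x": 0, "y": 0, "z": -0.017, "claw": 0}, {"ax": 0, "ay": 0, "az": 0, "x": 0, "y": 0, "z": -0.019, "claw": 0}, {"ax": 0, "ay": 0, "az": 0, "x": 0, "y": 0, "z": -0.019, "claw": 0}])

```text
time_s: 41.25
tool_pos: [0.4217, -0.3504, 0.0703]
tool_rot: [180.0, -0.0, 161.9]
force: [0.9, 0.1, -1.2]
grip_width: 0.0133
```

```bash
python3 ob.py
```

```text
41.25 pos [ 0.4217 -0.3504  0.0703] rot [ 1.7999e+02 -3.0000e-02  1.6194e+02] F [ 0.9  0.1 -1.2] T [-0.01  0.05  0.  ] g 0.0133 q [ -1.  17.  44. 109. -14.  59. 121.]
```

Press down 1 mm to feel the collar seat, then open and rise.

step_arm(series=[{"ax": 0, "ay": 0, "az": 0, "x": 0, "y": 0, "z": -0.001, "claw": 0}, {"ax": 0, "ay": 0, "az": 0, "x": 0, "y": 0, "z": -0.001, "claw": 0}, {"ax": 0, "ay": 0, "az": 0, "x": 0, "y": 0, "z": -0.001, "claw": 20}, {"ax": 0, "ay": 0, "az": 0, "x": 0, "y": 0, "z": -0.001, "claw": 50}, {"ax": 0, "ay": 0, "az": 0, "x": 0, "y": 0, "z": -0.001, "claw": 60}, {"ax": 0, "ay": 0, "az": 0, "x": 0, "y": 0, "z": -0.001, "claw": 70}, {"ax": 0, "ay": 0, "az": 0, "x": 0, "y": 0, "z": 0, "claw": 70}, {"ax": 0, "ay": 0, "az": 0, "x": 0, "y": 0, "z": 0.03, "claw": 80}, {"ax": 0, "ay": 0, "az": 0, "x": 0, "y": 0, "z": 0.07, "claw": 80}, {"ax": 0, "ay": 0, "az": 0, "x": 0, "y": 0, "z": 0.12, "claw": 80}, {"ax": 0, "ay": 0, "az": 0, "x": 0.005, "y": 0, "z": 0.165, "claw": 80}, {"ax": 0, "ay": 0, "az": 0, "x": 0.005, "y": 0, "z": 0.18, "claw": 80}])

```text
time_s: 42.45
tool_pos: [0.429, -0.352, 0.2558]
tool_rot: [-179.9, 0.5, 162.0]
force: [-0.7, -0.2, -0.6]
grip_width: 0.0688
```

step_arm(series=[{"ax": 0, "ay": 0, "az": 0, "x": 0, "y": 0, "z": 0, "claw": 80}, {"ax": 0, "ay": 0, "az": 0, "x": 0, "y": 0, "z": 0, "claw": 80}, {"ax": 0, "ay": 0, "az": 0, "x": 0, "y": 0, "z": 0, "claw": 80}])

```text
time_s: 42.75
tool_pos: [0.4259, -0.3497, 0.2485]
tool_rot: [180.0, -0.2, 161.9]
force: [-0.3, -0.1, 0.7]
grip_width: 0.0694
```

```bash
python3 ob.py; python3 - <<'E'
from h import *
c=snap('wrist','w16.png',(200,100,440,260),3.3); np.save('w16.npy',np.array([c[0],c[1],c[2],*c[3],*c[4].ravel()]))
t=snap('top','t16.png'); snap('scene','s16.png',(200,100,400,290),4)
a=cv2.imread('pics/raw_t16.png').astype(int)
m=(a.min(2)>150).astype(np.uint8); n,l,s,cc=cv2.connectedComponentsWithStats(m); i=l[180,270]
k=cv2.findContours((l==i).astype(np.uint8),0,1)[0]; k=max(k,key=cv2.contourArea)[:,0]
k=k[k[:,0]<305].astype(float)
A=np.c_[2*k,np.ones(len(k))]; r=np.linalg.lstsq(A,(k**2).sum(1),rcond=None)[0]
C=px2w(t,*r[:2],.112); S=np.array([.5575,-.0783]); d=C[:2]-S
print(C,'cover',np.arctan2(d[0],d[1])-np.radians(3.07))
E
```

```text
42.75 pos [ 0.4259 -0.3497  0.2485] rot [179.96  -0.2  161.94] F [-0.3 -0.1  0.7] T [-0.04  0.03  0.02] g 0.0694 q [ -6.   7.  47.  97.  -5.  78. 113.]
[0.56675329 0.05688098 0.112     ] cover 0.014762929434345429
```

View pics/w16.png

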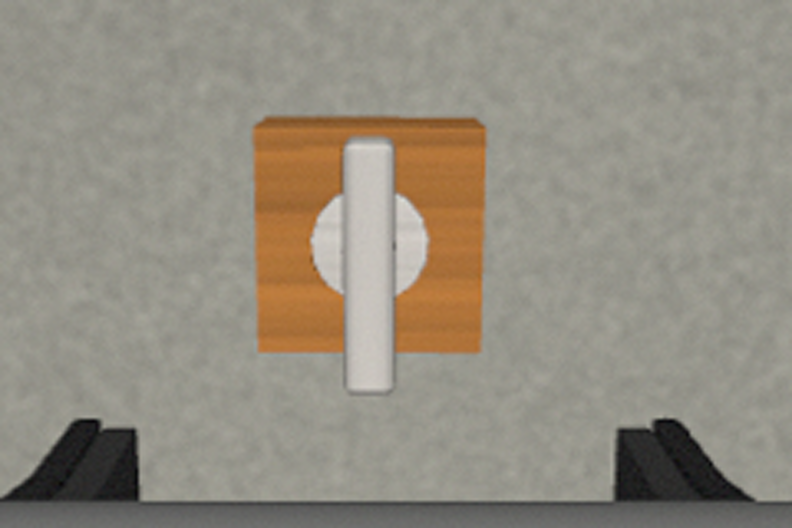

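View pics/s16.png

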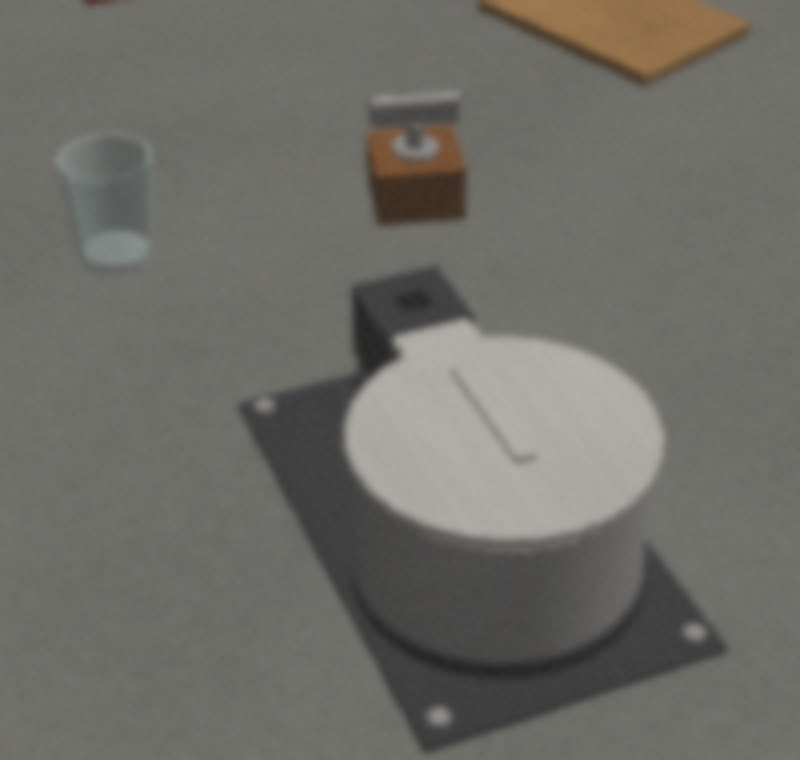

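```bash
python3 -c "
from cell import workorder; print(workorder.sign_off())"
```

```text
the job is handed in; nothing more can be done
None
```

The three bottles on the bench are in the pot, the cover is closed, and the key is back in its stand. I handed the job in at about 43 s on the robot's clock; no verdict was reported.

**Opening:** The key went into the socket without resistance, and the camera read about 1.38 rad at the open stop. I did not feel a clear torque rise at that end.

**Bottles:** Each was lowered until contact with the floor showed in the force reading. The first one was later found about 30 mm from where I had put it. It was still upright and about 51 mm from the drum's axis, so I left it and set the third bottle to suit. The wrist view just before closing showed all three bottles in the pot.

**Closing:** The torque rose to 0.55 N m at the closed stop, well above the cover's 0.2 N m friction. The last top view put the cover at about 0.015 rad, with roughly 0.02 rad uncertainty.

**Key in its stand:** It slid in freely to the height I first picked it up from. The wrist view shows the collar centred on the block and the bar in line with it.

The beaker and tip box showed no movement in the pictures.

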